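Pack the pit box and hold the slot car ready to go on top

TASK

Pack the jar and the tin, in either order, standing upright side by side in the empty bay of the pit box; set them down gently and let go. Then draw the model car out of its sloping stand, turn it level with its wheels down, and finish while still holding it, still, over the middle of the box with about 10 cm of air between it and the packed things. Do not drop anything, and leave the tape roll, the glue bottle and the spare motor where they are.

Things in the scene. Friction and masses are not known exactly. Their poses are not given: they have to be found in the camera images.
- pitbox: Black open box fixed to the bench, outside 70 x 175 mm (its x by its y), walls 40 mm high and 5 mm thick, floor 5 mm thick. Origin: centre of the underside; z up. A cross wall divides it: towards its -y a small compartment already full of small white bottles (fixed, up to 55 mm above the bench), towards its +y the empty bay.
- bay (a point): Centre of the inner floor of the empty bay, 5 mm above the bench. Axes as the box: the bay measures 60 mm along x and 100 mm along y inside, and is 35 mm deep. The jar and the tin together take up 88 mm of the 100 mm if the tin's 42 mm side lies along y.
- jar_mid (a point): Paint jar, loose, standing upright on the bench: 80 mm high, glass body 46 mm across up to 52 mm, a black lid 42 mm across from 58 mm to 80 mm. This point is on its axis 40 mm above its underside; z up. 0.09 to 0.18 kg. Held by the lid it can be lowered into the bay with the fingers above the box walls.
- tin_mid (a point): Rectangular bare metal parts tin, loose, standing upright on the bench: 50 mm along its x, 42 mm along its y, 80 mm high, straight sides. This point is its centre, 40 mm above its underside. 0.11 to 0.22 kg.
- stand: Plywood car stand, fixed. Origin: centre under the car, z up. Base x -45 to 85, y -50 to 50 mm. Its sloping pocket (62 mm wide inside) sheathes only the front 44 mm of the car, nose down along the stand's +x, 45 degrees below level; a 40 mm wide tongue runs on under its middle; the sides of the rear are free. The car comes out backwards along the slope (towards -x and up at 45 degrees), free after 60 mm.
- car_mid (a point): White slot-car model with a black cabin, loose, 140 mm long, 56 mm wide, 34 mm high, 0.09 to 0.14 kg. This point is at half its length, 14 mm above its wheel bottoms. x points to its nose, y to its left side, z to its roof. At the start it stands nose down in the stand, x sloping 45 degrees below level, this point about 78 mm above the bench. Level and wheels down means z straight up.
- car_grip (a point): Point inside the car 32 mm behind car_mid (towards the tail, 38 mm from the tail end), axes as the car. Here the flat body sides, 56 mm apart along y, are free to be pinched; the sides reach from 7 to 25 mm above the wheel bottoms, this point 14 mm. The roof is 34 mm, the tail deck 25 mm above the wheel bottoms.
- tape: Roll of paper tape lying flat, 90 mm across, 18 mm high, hole 60 mm. Origin: centre of the underside. To be left alone.
- glue: Small white glue bottle, standing, 32 mm across, 54 mm high with its black cap. Origin: centre of the underside. To be left alone.
- motor: Small steel spare motor, 30 x 24 x 20 mm with a brass shaft. Origin: centre of the underside. To be left alone.
- jar: The paint jar; origin at the centre of its underside (40 mm below jar_mid).
- tin: The parts tin; origin at the centre of its underside (40 mm below tin_mid).
- car: The model car; origin at the level of its wheel bottoms, 14 mm below car_mid (in the car's own z).
There are look-alikes about, which are no part of the job. What is shaped like the jar but orange or purple is not meant.

How it is judged:
By the outcome, as a careful person would: the job done as asked, in the order asked, and still so for the second after the job is handed in, while the arm keeps its last pose, push and grip.
It also fails if it takes over 56 s, if anything falls off the work surface, if the arm or the gripper's body presses on something with over 40 N, if the wrist force passes 120 N, or if a joint passes its speed limit or range.

ROBOT

A 7-joint arm with a two-finger parallel gripper is mounted at the origin on the work surface. World frame = base frame: x ahead of the robot, y to its left, z up, the work surface at z = 0. Lengths are in m, angles in rad, forces in N, time in s.
With the tool pointing down it reaches from about 0.35 to 0.9 m from the base axis. Payload 19.9 kg.
Tool frame: the origin (TCP) lies at the very end of the fingers, on their centre line; the grasp point (between the pads) lies 19 mm behind it; z points along the fingers, y is the direction in which the jaws open and shut (so a half turn about z gives the same grasp; the last joint's range is limited). The gripper opens to 85 mm and grips with 20 to 120 N. Pads are 22 mm wide; open, the fingers measure 114 mm over their backs; the gripper's body (76 mm by 85 mm) begins 54 mm behind the grasp point. The pads swing forward as they close: fully open they stand 13 mm farther back than shut.
Start: joints at [-1.29, 0.417, -0.01, 1.614, 0.005, 1.111, -0.053], TCP at [0.198, 0.593, 0.231] pointing down, gripper open.
Joint ranges: [-2.81, 2.81], [-0.39, 2.02], [-1.27, 1.25], [0.06, 2.57], [-1.19, 4.33], [0.19, 2], [-2.82, 2.82]. Speed limits (rad/s): [1.89, 1.89, 2.39, 2.39, 3.01, 3.01, 3.01].

INTERFACE

Orientations are given as a rotation vector (axis times angle).
In Python, from station import robot, eyes gives the robot as it stands. The module is installed in compiled form; this text tells all that it offers.
- The arm moves only by the tool drive_tool, never from a script. Its argument "series" is a list of rows, each a list of 3 entries, a list of its own where there are three numbers: the shift along the tool's x, y, z in units of 2 cm (1.0 is 2 cm), then the turn, a rotation vector about the tool's x, y, z in units of 5 degrees (1.0 is 5 degrees), then the opening in per cent of the stroke, from 0 (shut) to 100 (fully open). In form: [[[dx, dy, dz], [rx, ry, rz], hand], ...]. A call has 1 to 20 rows; each row shifts and turns the pose as measured when the row begins, along the tool's axes as they then stand; what a row does not reach is not made up. A row lasts 1/12 s, in which the tool goes at most 41.7 mm and 7.16 degrees, less where a joint would pass 70% of its speed; a pose out of reach is approached as far as the arm can. A call with a number of a shift or a turn outside -1 to 1 is refused whole. A call with a gripper value outside its range is refused whole. The fingers move at their own pace and stop on an object; "force" is the grip in N (left out, the last holds). Time passes only in rows, so rows that do not move let the fingers close. It gives the time, the measured TCP pose, the force and the opening at its end, in the units of the state.
- robot.sense(): the state, without advancing time (a new reading comes with each control period).
- eyes.snapshot(name): name is "side" or "top"; returns a dict with "pixels" (384x512x3 uint8, red, green, blue), "fx", "fy", "cx", "cy" (pixels), "position" and "rotation" of the camera in the world. Camera axes: x right, y down, z forward; pixel columns grow to the right and rows downward; lengths in m; the calibration is good to about 2 mm. A picture is of the moment at which its call begins. There is no depth.
- robot.hand_in(): hands the job in, once; it reports no verdict.
The state is a dict: "time_s": time; "joints": joint angles; "joint_velocities": joint speeds; "effort": joint torques, N m; "tool_pos": TCP position; "tool_rot": TCP orientation; "ft_force": force on the tool from outside, world axes, zero at the start; "wrist_torque": the same for the moment, N m; "grip_width": finger opening in m.
Only numpy, scipy, OpenCV 4.12 (cv2) and the standard library are available. Lean on these libraries where they do the work, as an engineer would, in place of code of your own. Each camera call takes 0.05 s, during which the arm holds its last target.

## Working session

There is one attempt and no reset: what is moved stays moved. The work goes in short steps, Python scripts to look and compute and a tool call to move; the robot and the scene stay as the last step left them, time stands still between calls to the robot, and variables do not carry over. Pictures are saved under pics/ and viewed, and the job is handed in when it is done.

Besides the shell and the picture viewer there is one more tool, called by a JSON object that holds its "method" and its "body". drive_tool: Moves the arm, as the interface text tells. Its arguments: {"type":"object","properties":{"series":{"type":"array","items":{"type":"array"}},"force":{"type":"number"}},"required":["series"]}

```bash
ls; mkdir -p pics; python3 - <<'E'
from station import robot, eyes
import cv2, json
s=robot.sense(); print({k:(v if not hasattr(v,'tolist') else v.tolist()) for k,v in s.items()})
for n in ("side","top"):
    d=eyes.snapshot(n); cv2.imwrite(f"pics/{n}0.png",d["pixels"][:,:,::-1])
    print(n,d["fx"],d["fy"],d["cx"],d["cy"],d["position"],d["rotation"])
E
```

```text
pics
{'time_s': 0.0, 'joints': [-1.2905129546764684, 0.41797344614474313, -0.010319071767695524, 1.6141521002875447, 0.004705310151784624, 1.1106927660988413, -0.053006344844591165], 'joint_velocities': [-0.00036549061273123435, 0.000679416039071686, -0.0005244459115874723, 0.000603154350910797, -0.0001135304681179674, 0.0017797940905568015, -0.0020023186791219335], 'effort': [0.00017315235709247645, -86.44283294677734, 0.6789183989167213, -43.491965532302856, 0.019037846359424293, 0.0073950065416283906, -4.851433175190323e-06], 'tool_pos': [0.1975577050382908, 0.5926019474246526, 0.23066980273799165], 'tool_rot': [-0.5032321562036258, -3.10091940459192, 0.0018805689175421761], 'ft_force': [-0.41487332759540446, -1.1014104219205414, -0.33160799714045763], 'wrist_torque': [-0.007639372114567106, -0.004738706981430831, -0.010670078077268882], 'grip_width': 0.08554413748168845}
side 468.0493202890267 468.0493202890267 257.8966165817961 198.99403732312896 [ 0.35505691 -0.86835388  0.72320135] [-2.17412227  0.26196849 -0.11951705]
top 494.8583059066141 494.8583059066141 256.23990802993126 185.10342042493542 [ 0.32299231 -0.00767611  1.12023658] [-2.1622997   2.03137833 -0.22995623]
```

View pics/side0.png

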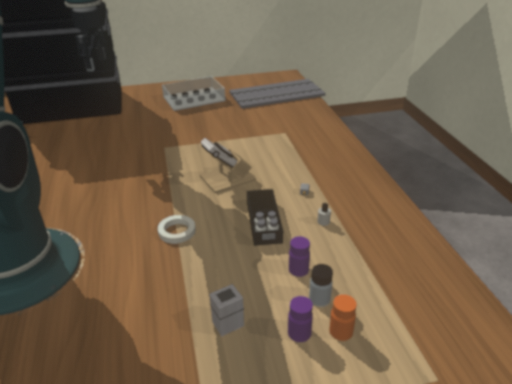

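View pics/top0.png

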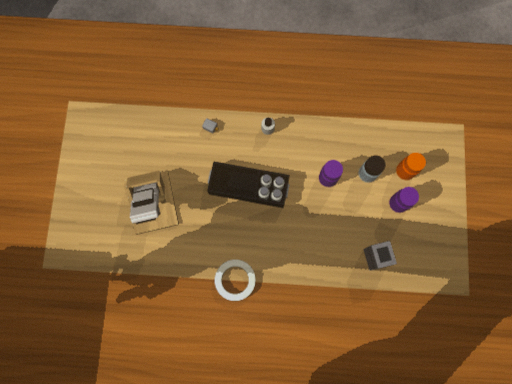

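```bash
cat > h.py <<'E'
import numpy as np, cv2
from scipy.spatial.transform import Rotation as R
from scipy.optimize import least_squares
def cam(d):
    return dict(K=np.array([[d["fx"],0,d["cx"]],[0,d["fy"],d["cy"]],[0,0,1.]]),p=np.array(d["position"]),R=R.from_rotvec(d["rotation"]).as_matrix())
C={'side':dict(K=np.array([[468.0493,0,257.8966],[0,468.0493,198.994],[0,0,1]]),p=np.array([.35505691,-.86835388,.72320135]),R=R.from_rotvec([-2.17412227,.26196849,-.11951705]).as_matrix()),
'top':dict(K=np.array([[494.8583,0,256.2399],[0,494.8583,185.1034],[0,0,1]]),p=np.array([.32299231,-.00767611,1.12023658]),R=R.from_rotvec([-2.1622997,2.03137833,-.22995623]).as_matrix())}
def proj(n,P):
    c=C[n]; q=(np.atleast_2d(P)-c['p'])@c['R']; q=q@c['K'].T; return q[:,:2]/q[:,2:]
def onz(n,uv,z):
    c=C[n]; r=c['R']@np.linalg.inv(c['K'])@np.array([uv[0],uv[1],1.]); return c['p']+r*(z-c['p'][2])/r[2]
def tri(us,ut):
    f=lambda X:np.r_[proj('side',X)[0]-us,proj('top',X)[0]-ut]
    r=least_squares(f,[.5,0,.05]); return r.x,r.fun
def crop(n,img,x0,y0,x1,y1,s,out):
    im=cv2.resize(img[y0:y1,x0:x1],None,fx=s,fy=s,interpolation=cv2.INTER_CUBIC); cv2.imwrite(out,im)
E
python3 - <<'E'
from h import *
for z in (0,.08): print(z,[onz('top',u,z).round(3) for u in [(373,161),(382,255),(250,185),(145,200),(235,280),(209,126),(268,126)]])
print([onz('side',u,0).round(3) for u in [(320,303),(228,330),(177,232)]])
a=cv2.imread('pics/top0.png'); b=cv2.imread('pics/side0.png')
crop('t',a,110,150,310,290,4,'pics/t_a.png'); crop('t',a,310,130,450,280,4,'pics/t_b.png')
crop('s',b,180,120,340,250,5,'pics/s_a.png'); crop('s',b,190,220,370,350,4,'pics/s_b.png')
E
```

```text
0 [array([ 0.656, -0.26 ,  0.   ]), array([ 0.437, -0.283,  0.   ]), array([0.58 , 0.024, 0.   ]), array([0.53 , 0.264, 0.   ]), array([0.362, 0.043, 0.   ]), array([0.718, 0.132, 0.   ]), array([ 0.727, -0.009,  0.   ])]
0.08 [array([ 0.632, -0.242,  0.08 ]), array([ 0.429, -0.263,  0.08 ]), array([0.562, 0.022, 0.08 ]), array([0.515, 0.244, 0.08 ]), array([0.359, 0.04 , 0.08 ]), array([0.69 , 0.122, 0.08 ]), array([ 0.698, -0.009,  0.08 ])]
[array([ 0.621, -0.26 ,  0.   ]), array([ 0.427, -0.282,  0.   ]), array([0.36, 0.04, 0.  ])]
```

View pics/t_a.png

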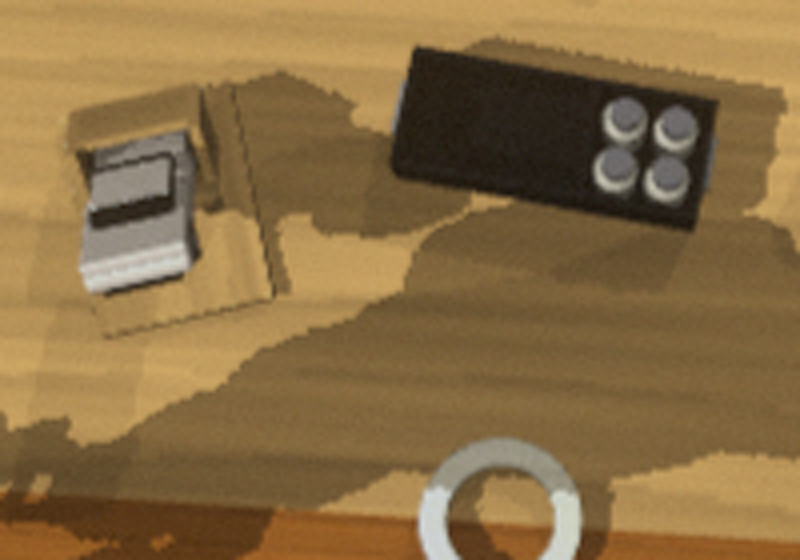

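View pics/t_b.png

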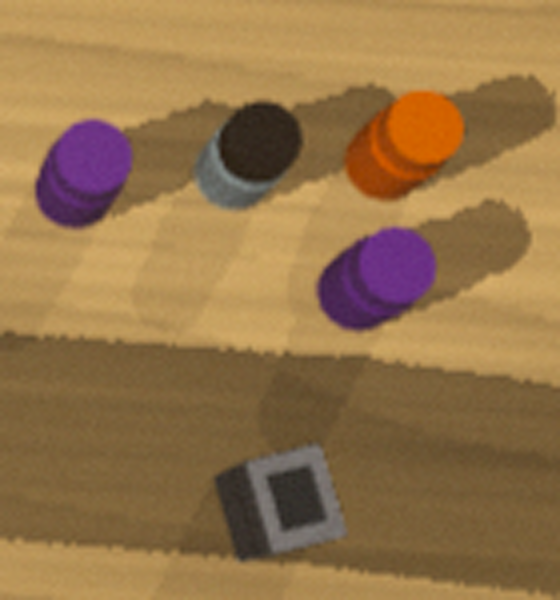

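View pics/s_a.png

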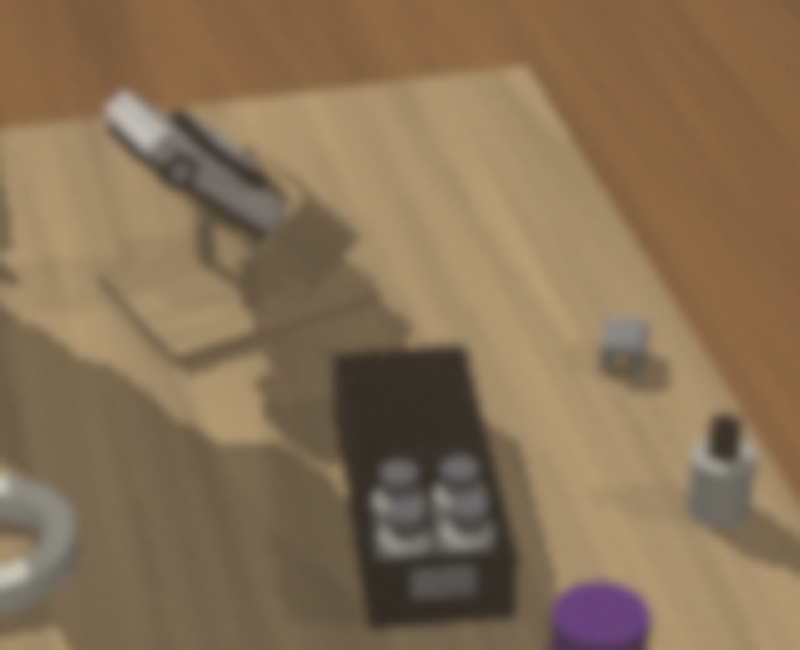

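View pics/s_b.png

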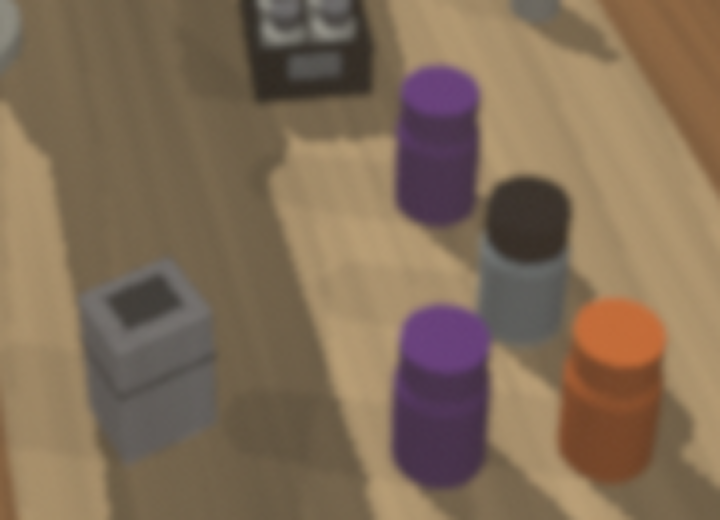

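```bash
cat > m1.py <<'E'
from h import *
def f(xy,s,x0,y0): return np.array([((x+.5)/s-.5+x0,(y+.5)/s-.5+y0) for x,y in xy])
def rect(a,b,z): return np.array([[a,b,z],[a,-b,z],[-a,-b,z],[-a,b,z]])
def fit(L,obs,x0):
    g=lambda p:np.concatenate([(proj(n,L@R.from_euler('z',p[2]).as_matrix().T+[p[0],p[1],0])[idx]-o).ravel() for n,idx,o in obs])
    r=least_squares(g,x0); return r.x,r.fun
# jar
print('jar',onz('top',f([(260,141)],4,310,130)[0],.08),onz('side',f([(528,205)],4,190,220)[0],.08),tri(f([(528,205)],4,190,220)[0],f([(260,141)],4,310,130)[0]))
# tin corners
tt=f([(247,464),(319,445),(346,531),(274,555)],4,310,130); ts=f([(119,352),(84,300),(168,260),(212,312)],4,190,220)
W=[onz('top',u,.08) for u in tt]; Ws=[onz('side',u,.08) for u in ts]
for w in (W,Ws):
    w=np.array(w); print(w.round(4).tolist(),'c',w.mean(0).round(4),[round(float(np.linalg.norm(w[i]-w[(i+1)%4])),4) for i in range(4)],[round(float(np.degrees(np.arctan2(*(w[(i+1)%4]-w[i])[[1,0]]))),1) for i in range(4)])
b=f([(414,46),(718,100),(694,231),(392,175)],4,110,150); w=np.array([onz('top',u,.04) for u in b])
print('box',w.round(4).tolist(),'c',w.mean(0).round(4),[round(float(np.linalg.norm(w[i]-w[(i+1)%4])),4) for i in range(4)],[round(float(np.degrees(np.arctan2(*(w[(i+1)%4]-w[i])[[1,0]]))),1) for i in range(4)])
bs=f([(335,354),(465,348)],5,180,120); print([onz('side',u,.04).round(4) for u in bs])
E
python3 m1.py
```

```text
jar [ 0.62354166 -0.24587635  0.08      ] [ 0.62237346 -0.25022181  0.08      ] (array([ 0.62421069, -0.2466552 ,  0.07635222]), array([ 0.14472523, -0.04929292, -0.0274412 ,  0.16817643]))
[[0.4474, -0.2406, 0.08], [0.4597, -0.2783, 0.08], [0.4158, -0.2924, 0.08], [0.4011, -0.2551, 0.08]] c [ 0.431  -0.2666  0.08  ] [0.0396, 0.0462, 0.0401, 0.0485] [-71.9, -162.2, 111.5, 17.3]
[[0.4132, -0.2943, 0.08], [0.4027, -0.2594, 0.08], [0.4451, -0.2439, 0.08], [0.4586, -0.281, 0.08]] c [ 0.4299 -0.2696  0.08  ] [0.0364, 0.0452, 0.0395, 0.0473] [106.8, 20.1, -70.1, -163.7]
box [[0.6212, 0.1102, 0.04], [0.6004, -0.0632, 0.04], [0.5247, -0.0535, 0.04], [0.5459, 0.1163, 0.04]] c [0.573  0.0274 0.04  ] [0.1746, 0.0763, 0.1711, 0.0755] [-96.8, 172.7, 82.9, -4.7]
[array([0.5513, 0.116 , 0.04  ]), array([0.618 , 0.1046, 0.04  ])]
```

```bash
cat > m2.py <<'E'
from h import *
from m1 import f
# box fit
L=np.array([[35,87.5,40],[35,-87.5,40],[-35,-87.5,0],[-35,87.5,0],[-35,87.5,40],[35,87.5,40],[-35,-87.5,0],[35,-87.5,0]])/1e3
b=f([(414,46),(718,100),(694,231),(392,175)],4,110,150); bs=f([(335,354),(465,348),(370,627),(515,613)],5,180,120)
def T(p,L): return np.asarray(L)@R.from_euler('z',p[2]).as_matrix().T+[p[0],p[1],0]
def res(p,w): 
    r=[]
    q=T(p,L)
    if 't' in w: r.append(proj('top',q[:4])-b)
    if 's' in w: r.append(proj('side',q[4:])-bs)
    return np.concatenate(r).ravel()
for w in ('t','s','ts'):
    s=least_squares(res,[.57,.03,0],args=(w,)); print('box',w,s.x.round(4),np.degrees(s.x[2]).round(2),s.fun.round(1))
# tin
tt=f([(247,464),(319,445),(346,531),(274,555)],4,310,130); ts=f([(84,300),(168,260),(212,312),(119,352)],4,190,220)
Lt=np.array([[25,21,80],[25,-21,80],[-25,-21,80],[-25,21,80]])/1e3
pt=lambda p,w:np.concatenate(([(proj('top',T(p,Lt))-tt)] if 't' in w else [])+([(proj('side',T(p,Lt))[[3,0,1,2]]-ts)] if 's' in w else [])).ravel()
for w in ('t','s','ts'):
    s=least_squares(pt,[.43,-.268,.3],args=(w,)); print('tin',w,s.x.round(4),np.degrees(s.x[2]).round(2),s.fun.round(1))
# stand base
for z in (0,.006,.012):
    w=np.array([onz('top',u,z) for u in f([(105,338),(275,297),(232,87)],4,110,150)]); ws=np.array([onz('side',u,z) for u in f([(100,275),(183,365),(380,295)],5,180,120)])
    for w in (w,ws):
        print('stand',z,w.round(4).tolist(),[np.linalg.norm(w[i+1]-w[i]).round(4) for i in (0,1)],[np.degrees(np.arctan2(*(w[i+1]-w[i])[[1,0]])).round(1) for i in (0,1)], 'orig', (w[0]+w[1])[:2]/2)
w=np.array([onz('top',u,.1353) for u in f([(83,265),(188,240)],4,110,150)]); print('tail',w, np.linalg.norm(w[1]-w[0]),np.degrees(np.arctan2(*(w[1]-w[0])[[1,0]])))
E
python3 m2.py | grep -v '^\[\|^jar'
```

```text
box [[0.6212, 0.1102, 0.04], [0.6004, -0.0632, 0.04], [0.5247, -0.0535, 0.04], [0.5459, 0.1163, 0.04]] c [0.573  0.0274 0.04  ] [0.1746, 0.0763, 0.1711, 0.0755] [-96.8, 172.7, 82.9, -4.7]
box t [ 0.577   0.0281 -0.1239] -7.1 [-0.2 -0.6 -0.1 -0.2 -0.4  0.3  0.6  0.5]
box s [ 0.5749  0.0279 -0.1226] -7.03 [-0.4 -0.6  0.3 -1.3 -0.2  0.5  0.3  0.9]
box ts [ 0.576   0.0282 -0.1238] -7.09 [-0.2 -0.2 -0.1  0.2 -0.4  0.7  0.6  0.9  0.  -0.7  0.7 -1.5  0.2  0.4
  0.7  0.8]
tin t [ 0.431  -0.2666  0.3234] 18.53 [-0.9 -0.4  0.1 -0.8  1.   0.9 -0.2  0.2]
tin s [ 0.43   -0.2694  0.3189] 18.27 [-1.8 -0.5  0.8 -1.   1.   0.   0.1  1.2]
tin ts [ 0.4305 -0.2677  0.3212] 18.4 [-0.3 -0.1  0.7 -0.5  1.5  1.2  0.3  0.5 -1.7 -1.2  0.9 -1.7  1.1 -0.7
  0.2  0.5]
stand 0 [[0.4497, 0.2756, 0.0], [0.4791, 0.1815, 0.0], [0.6008, 0.2187, 0.0]] [np.float64(0.0986), np.float64(0.1272)] [np.float64(-72.6), np.float64(17.0)] orig [0.46440452 0.22853491]
stand 0 [[0.4483, 0.2867, 0.0], [0.4801, 0.1838, 0.0], [0.6003, 0.2256, 0.0]] [np.float64(0.1077), np.float64(0.1273)] [np.float64(-72.8), np.float64(19.2)] orig [0
[... 220 characters left out ...]
d 0.006 [[0.4475, 0.2771, 0.006], [0.4791, 0.1751, 0.006], [0.5983, 0.2165, 0.006]] [np.float64(0.1068), np.float64(0.1262)] [np.float64(-72.8), np.float64(19.2)] orig [0.46329817 0.22606941]
stand 0.012 [[0.4483, 0.2725, 0.012], [0.4774, 0.1795, 0.012], [0.5978, 0.2163, 0.012]] [np.float64(0.0975), np.float64(0.1259)] [np.float64(-72.6), np.float64(17.0)] orig [0.46288971 0.22600461]
stand 0.012 [[0.4468, 0.2675, 0.012], [0.478, 0.1663, 0.012], [0.5963, 0.2074, 0.012]] [np.float64(0.1059), np.float64(0.1252)] [np.float64(-72.8), np.float64(19.2)] orig [0.46239264 0.21691363]
tail [[0.4703968  0.25674881 0.1353    ]
 [0.48640493 0.20533809 0.1353    ]] 0.053845358766838054 -72.70460403952598
```

```bash
cat > ov.py <<'E'
from h import *
def T(p,L): return np.asarray(L)@R.from_euler('z',p[2]).as_matrix().T+[p[0],p[1],0]
def boxpts(x0,x1,y0,y1,z0,z1): return np.array([[x,y,z] for x in (x0,x1) for y in (y0,y1) for z in (z0,z1)])/1e3
E8=[(0,1),(2,3),(4,5),(6,7),(0,2),(1,3),(4,6),(5,7),(0,4),(1,5),(2,6),(3,7)]
def draw(im,n,P,col,s,x0,y0):
    q=((proj(n,P)-[x0,y0]+.5)*s-.5)
    for a,b in E8: cv2.line(im,tuple(int(v) for v in q[a].round()),tuple(int(v) for v in q[b].round()),col,1,cv2.LINE_AA)
def carT(P,origin,yaw,midz=.078):
    # P in car_mid frame mm/1000
    M=R.from_euler('zy',[yaw,np.pi/4]).as_matrix() if False else (R.from_euler('z',yaw)*R.from_euler('y',np.pi/4)).as_matrix()
    return P@M.T+[origin[0],origin[1],midz]
if __name__=='__main__':
    st=(.5064,.2405,np.radians(17.4)); bx=(.576,.0282,-.1238)
    for n,fn,(x0,y0,x1,y1),s in (('top','pics/top0.png',(110,160,200,240),8),('side','pics/side0.png',(190,120,270,200),7)):
        im=cv2.imread(fn); im=cv2.resize(im[y0:y1,x0:x1],None,fx=s,fy=s,interpolation=cv2.INTER_CUBIC)
        draw(im,n,T(st,boxpts(-45,85,-50,50,0,6)),(0,255,0),s,x0,y0)
        draw(im,n,carT(boxpts(-70,70,-28,28,-7,11),st[:2],st[2]),(0,0,255),s,x0,y0)
        cv2.imwrite(f'pics/ov_{n}.png',im)
E
python3 ov.py
```

```text
(no output)
```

View pics/ov_top.png

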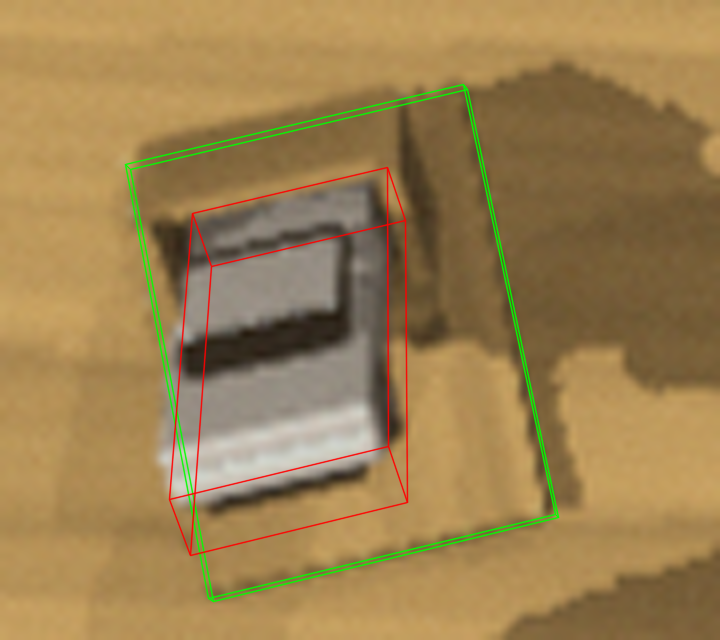

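View pics/ov_side.png

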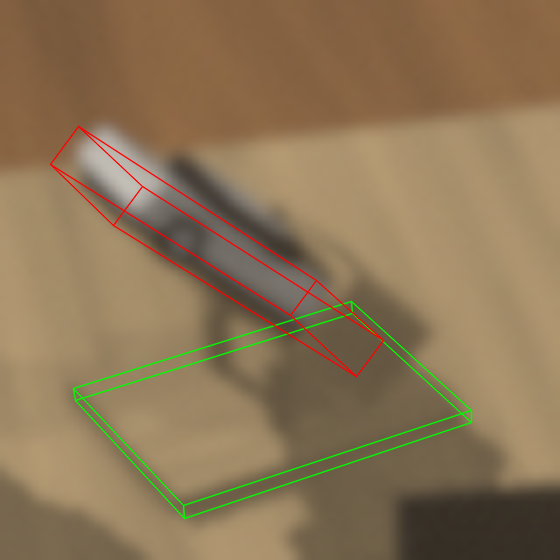

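```bash
python3 - <<'E'
from h import *
a=cv2.imread('pics/top0.png'); b=cv2.imread('pics/side0.png')
i=cv2.resize(a[175:230,125:170],None,fx=10,fy=10,interpolation=cv2.INTER_CUBIC)
j=cv2.resize(b[130:175,195:250],None,fx=10,fy=10,interpolation=cv2.INTER_CUBIC)
j=cv2.convertScaleAbs(j,alpha=1.4)
cv2.imwrite('pics/c1.png',i);cv2.imwrite('pics/c2.png',j)
E
```

```text
(no output)
```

View pics/c1.png

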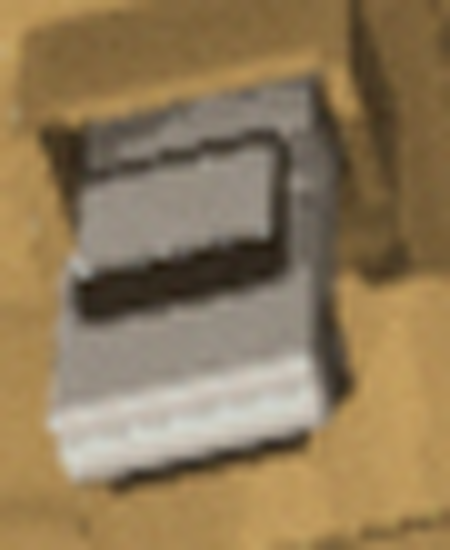

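View pics/c2.png

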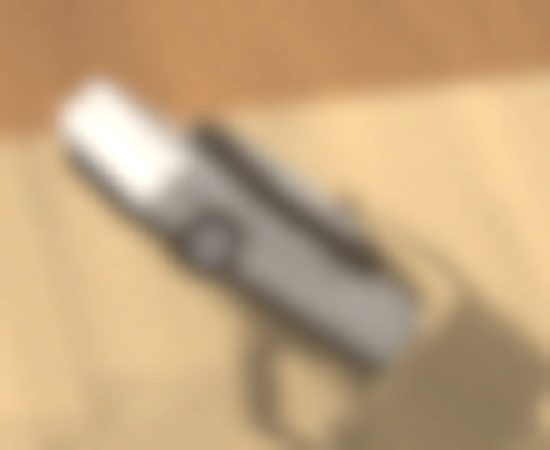

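```bash
python3 - <<'E'
from h import *
from ov import carT
g=lambda a,x,y:np.array([((u+.5)/10-.5+x,(v+.5)/10-.5+y) for u,v in a])
ot=g([(50,420),(318,360),(330,415),(72,480)],125,175); os=g([(90,80),(185,165),(155,205),(60,115)],195,130)
L=np.array([[-70,28,11],[-70,-28,11],[-70,-28,-7],[-70,28,-7]])/1e3
def res(p,w):
    P=carT(L,p[:2],p[3],p[2]); r=[]
    if 't' in w:r.append(proj('top',P)-ot)
    if 's' in w:r.append(proj('side',P)-os)
    return np.concatenate(r).ravel()
for w in ('t','s','ts'):
    s=least_squares(res,[.51,.24,.078,.3],args=(w,));print(w,s.x.round(4),np.degrees(s.x[3]).round(1),s.fun.round(1))
def rf(p): return res([p[0],p[1],.078,p[2]],'ts')
s=least_squares(rf,[.51,.24,.3]);print(s.x.round(4),np.degrees(s.x[2]),s.fun.round(1))
E
```

```text
t [0.5246 0.256  0.033  0.2971] 17.0 [-0.  -0.5 -0.7 -0.5  0.4  0.7  0.3  0.3]
s [0.5242 0.3251 0.0343 0.3368] 19.3 [ 0.5 -0.4  0.2 -1.  -0.5  0.2 -0.1  1.2]
ts [0.5175 0.2457 0.0765 0.3011] 17.3 [-0.7 -0.1 -0.2 -0.6  1.   1.  -0.2  0.9  1.  -0.9  0.7 -0.9 -0.3  0.7
  0.1  0.9]
[0.5173 0.2451 0.3009] 17.238502717344183 [-0.6 -0.1 -0.1 -0.6  1.2  1.  -0.1  0.9  0.9 -1.3  0.6 -1.3 -0.4  0.3
 -0.   0.6]
```

```bash
python3 - <<'E'
from h import *
J=np.array([.6230,-.2475])
for n,u in (('purple1',(92,160)),('orange',(419,133)),('purple2',(396,267)),('jar',(260,141))):
    t=onz('top',((u[0]+.5)/4+309.5,(u[1]+.5)/4+129.5),.08); d=t[:2]-onz('top',((260.5)/4+309.5,141.5/4+129.5),.08)[:2]
    print(n,t.round(4),'rel',d.round(4),np.linalg.norm(d).round(4),np.degrees(np.arctan2(d[1],d[0])).round(1))
print(R.from_rotvec([-0.5032321562036258, -3.10091940459192, 0.0018805689175421761]).as_matrix().round(3))
E
```

```text
purple1 [ 0.6072 -0.1549  0.08  ] rel [-0.0164  0.0909] 0.0924 100.2
orange [ 0.6334 -0.3323  0.08  ] rel [ 0.0099 -0.0864] 0.0869 -83.5
purple2 [ 0.558  -0.3193  0.08  ] rel [-0.0656 -0.0734] 0.0984 -131.8
jar [ 0.6235 -0.2459  0.08  ] rel [0. 0.] 0.0 0.0
[[-0.949  0.316 -0.   ]
 [ 0.316  0.949 -0.001]
 [-0.    -0.001 -1.   ]]
```

```bash
cat > plan.py <<'E'
from h import *
import json
def st():
    from station import robot
    s=robot.sense(); return s
def plan(pos,Rm,tpos,tR,n,rd=2):
    """n rows straight-line + slerp; returns rows, resim."""
    p=np.array(pos,float);M=np.array(Rm);rows=[]
    for k in range(n):
        rem=n-k
        d=M.T@(np.array(tpos)-p)/rem/.02
        rv=R.from_matrix(M.T@tR).as_rotvec()/rem/np.radians(5)
        d=np.round(d,rd);rv=np.round(rv,rd)
        rows.append((d.tolist(),rv.tolist()))
        p=p+M@d*.02; M=M@R.from_rotvec(rv*np.radians(5)).as_matrix()
    return rows,p,M
def down(yaw):
    y=np.array([np.cos(yaw),np.sin(yaw),0]);z=np.array([0,0,-1.]);return np.c_[np.cross(y,z),y,z]
def go(tpos,tR,n,hand,rd=2,show=True):
    s=st();p=s['tool_pos'];M=R.from_rotvec(s['tool_rot']).as_matrix()
    rows,pe,Me=plan(p,M,tpos,tR,n,rd)
    mx=max(max(map(abs,a+b)) for a,b in rows)
    tr=np.degrees(R.from_matrix(M.T@tR).magnitude())
    print('from',np.round(p,4),'dist',np.linalg.norm(np.array(tpos)-p).round(4),'turn',tr.round(2),'max',mx)
    print(json.dumps([[a,b,hand] for a,b in rows]).replace('-0.0,','0,').replace('0.0,','0,').replace('0.0]','0]'))
def info():
    s=st();M=R.from_rotvec(s['tool_rot']).as_matrix()
    print('t',round(s['time_s'],2),'p',np.round(s['tool_pos'],4),'y-yaw',np.degrees(np.arctan2(M[1,1],M[0,1])).round(2),'z',M[:,2].round(3),'F',np.round(s['ft_force'],2),'w',round(s['grip_width'],4)); print('q',np.round(s['joints'],3))
E
python3 -c "
from plan import *
go([.45,.10,.23],down(np.radians(-7.1)),26,100)
"
```

```text
from [0.1976 0.5926 0.2307] dist 0.5535 turn 78.66 max 1.07
[[[-0.76, -0.75, 0], [0, 0, 0.61], 100], [[-0.8, -0.7, 0], [0, 0, 0.6], 100], [[-0.83, -0.66, 0], [0, 0, 0.61], 100], [[-0.87, -0.62, 0], [0, 0, 0.6], 100], [[-0.9, -0.57, 0], [0, 0, 0.61], 100], [[-0.93, -0.52, 0], [0, 0, 0.6], 100], [[-0.95, -0.47, 0], [0, 0, 0.61], 100], [[-0.98, -0.42, 0], [0, 0, 0.6], 100], [[-1.0, -0.37, 0], [0, 0, 0.61], 100], [[-1.02, -0.31, 0], [0, 0, 0.6], 100], [[-1.03, -0.26, 0], [0, 0, 0.61], 100], [[-1.04, -0.21, 0], [0, 0, 0.6], 100], [[-1.05, -0.15, 0], [0, 0, 0.61], 100], [[-1.06, -0.09, 0], [0, 0, 0.6], 100], [[-1.06, -0.04, 0], [0, 0, 0.61], 100], [[-1.07, 0.02, 0.01], [0, 0, 0.6], 100], [[-1.06, 0.07, 0], [0, 0, 0.61], 100], [[-1.06, 0.13, 0.01], [0, 0, 0.6], 100], [[-1.05, 0.19, 0], [0, 0, 0.61], 100], [[-1.04, 0.24, 0.01], [0, 0, 0.6], 100], [[-1.02, 0.29, 0], [0, 0, 0.61], 100], [[-1.01, 0.35, 0.01], [0, 0, 0.6], 100], [[-0.99, 0.4, 0], [0, 0, 0.61], 100], [[-0.96, 0.45, 0.01], [0, 0, 0.6], 100], [[-0.94, 0.51, 0], [0, 0.01, 0.61], 100], [[-0.9, 0.55, 0.01], [0, 0, 0.6], 100]]
```

{"method": "drive_tool", "body": {"series": [[[-0.7,-0.7,0],[0,0,0.8],100],[[-0.8,-0.7,0],[0,0,0.8],100],[[-0.8,-0.6,0],[0,0,0.8],100],[[-0.9,-0.6,0],[0,0,0.8],100],[[-0.9,-0.5,0],[0,0,0.8],100],[[-0.9,-0.4,0],[0,0,0.8],100],[[-1,-0.3,0],[0,0,0.8],100],[[-1,-0.3,0],[0,0,0.8],100],[[-1,-0.2,0],[0,0,0.8],100],[[-1,-0.1,0],[0,0,0.8],100],[[-1,0,0],[0,0,0.8],100],[[-1,0,0],[0,0,0.8],100],[[-1,0.1,0],[0,0,0.8],100],[[-1,0.2,0],[0,0,0.8],100],[[-1,0.2,0],[0,0,0.8],100],[[-1,0.3,0],[0,0,0.8],100],[[-1,0.4,0],[0,0,0.8],100],[[-1,0.4,0],[0,0,0.8],100],[[-1,0.5,0],[0,0,0.6],100],[[-0.9,0.5,0],[0,0,0.5],100]], "force": 50}}

```text
time_s: 1.77
tool_pos: [0.3826, 0.205, 0.2263]
tool_rot: [2.394, 2.032, -0.017]
ft_force: [1.0, 0.2, -0.3]
grip_width: 0.0854
```

```bash
python3 -c "
from plan import *
info()
go([.623,-.2475,.20],down(np.radians(-7.1)),20,100)
"
```

```text
t 1.77 p [0.3826 0.205  0.2263] y-yaw -9.35 z [-0.008 -0.008 -1.   ] F [ 0.95  0.23 -0.26] w 0.0854
q [-0.958  0.08   0.416  2.073 -0.035  1.006 -0.687]
from [0.3826 0.205  0.2263] dist 0.513 turn 2.33 max 1.05
[[[-1.02, 0.78, 0.07], [0, 0, -0.02], 100], [[-1.02, 0.78, 0.07], [0, 0.01, -0.02], 100], [[-1.02, 0.77, 0.07], [0, 0, -0.02], 100], [[-1.02, 0.77, 0.07], [0, 0.01, -0.02], 100], [[-1.02, 0.77, 0.07], [0, 0, -0.02], 100], [[-1.02, 0.77, 0.07], [0, 0.01, -0.02], 100], [[-1.03, 0.77, 0.07], [-0.01, 0, -0.02], 100], [[-1.03, 0.76, 0.07], [0, 0.01, -0.02], 100], [[-1.03, 0.76, 0.07], [-0.01, 0, -0.02], 100], [[-1.03, 0.76, 0.07], [0, 0.01, -0.02], 100], [[-1.03, 0.76, 0.07], [-0.01, 0, -0.02], 100], [[-1.03, 0.76, 0.07], [0, 0.01, -0.03], 100], [[-1.04, 0.75, 0.06], [-0.01, 0, -0.02], 100], [[-1.04, 0.75, 0.07], [0, 0.01, -0.03], 100], [[-1.04, 0.75, 0.06], [-0.01, 0, -0.02], 100], [[-1.04, 0.75, 0.06], [0, 0.01, -0.03], 100], [[-1.04, 0.75, 0.06], [-0.01, 0, -0.02], 100], [[-1.04, 0.74, 0.07], [0, 0.01, -0.03], 100], [[-1.04, 0.74, 0.06], [-0.01, 0, -0.02], 100], [[-1.05, 0.74, 0.07], [0, 0.01, -0.03], 100]]
```

{"method": "drive_tool", "body": {"series": [[[-1,0.8,0],[0,0,0],100],[[-1,0.8,0],[0,0,0],100],[[-1,0.8,0],[0,0,0],100],[[-1,0.8,0],[0,0,0],100],[[-1,0.8,0],[0,0,0],100],[[-1,0.8,0],[0,0,0],100],[[-1,0.8,0],[0,0,0],100],[[-1,0.8,0],[0,0,0],100],[[-1,0.7,0],[0,0,0],100],[[-1,0.7,0],[0,0,0],100],[[-1,0.7,0],[0,0,0],100],[[-1,0.7,0],[0,0,0],100],[[-1,0.7,0],[0,0,0],100],[[-1,0.7,0],[0,0,0],100],[[-1,0.7,0],[0,0,0],100],[[-1,0.7,0],[0,0,0],100],[[-1,0.7,0],[0,0,0],100],[[-1,0.7,0],[0,0,0],100]]}}

```text
time_s: 3.27
tool_pos: [0.5925, -0.2207, 0.2254]
tool_rot: [-2.396, -2.028, 0.021]
ft_force: [-0.9, 1.3, 0.1]
grip_width: 0.0854
```

```bash
python3 -c "
from plan import *
info()
go([.623,-.2475,.16],down(np.radians(-7.1)),8,100)
"
```

```text
t 3.27 p [ 0.5925 -0.2207  0.2254] y-yaw -9.52 z [-0.011 -0.007 -1.   ] F [-0.9   1.28  0.09] w 0.0854
q [-0.158  0.508  0.645  1.611 -0.315  1.139  0.395]
from [ 0.5925 -0.2207  0.2254] dist 0.077 turn 2.54 max 0.41
[[[-0.13, 0.22, 0.41], [-0.01, 0.01, -0.06], 100], [[-0.13, 0.22, 0.41], [-0.02, 0.01, -0.06], 100], [[-0.13, 0.22, 0.41], [-0.01, 0.01, -0.06], 100], [[-0.14, 0.22, 0.41], [-0.02, 0.01, -0.06], 100], [[-0.14, 0.21, 0.41], [-0.01, 0.01, -0.06], 100], [[-0.14, 0.21, 0.41], [-0.02, 0.02, -0.06], 100], [[-0.14, 0.21, 0.4], [-0.01, 0.01, -0.06], 100], [[-0.14, 0.22, 0.41], [-0.02, 0.02, -0.06], 100]]
```

Approach to above the jar, then check with a picture.

{"method": "drive_tool", "body": {"series": [[[-0.25,0.4,0.8],[0,0,-0.1],100],[[-0.25,0.4,0.8],[-0.1,0.1,-0.1],100],[[-0.25,0.4,0.8],[0,0,-0.1],100],[[-0.2,0.35,0.6],[-0.1,0.1,-0.1],100],[[-0.1,0.2,0.4],[0,0,-0.1],100],[[0,0,0],[0,0,0],100]]}}

```text
time_s: 3.77
tool_pos: [0.6239, -0.2571, 0.1528]
tool_rot: [2.358, 2.075, 0.014]
ft_force: [0.6, 0.2, -0.3]
grip_width: 0.0854
```

```bash
python3 - <<'E'
from plan import *
from station import eyes
info()
for n,(x0,y0,x1,y1) in (('top',(320,100,450,220)),('side',(250,190,380,320))):
    d=eyes.snapshot(n); im=d['pixels'][:,:,::-1].copy(); cv2.imwrite(f'pics/{n}1_full.png',im)
    crop(n,im,x0,y0,x1,y1,4,f'pics/{n}1.png')
s=st(); print({n:proj(n,[s['tool_pos']]).round(1) for n in C})
a=cv2.imread('pics/top1.png');b=cv2.imread('pics/side1.png')
h=max(a.shape[0],b.shape[0]); z=np.zeros((h,a.shape[1]+b.shape[1],3),np.uint8); z[:a.shape[0],:a.shape[1]]=a; z[:b.shape[0],a.shape[1]:]=b
cv2.imwrite('pics/j1.png',cv2.resize(z,None,fx=.75,fy=.75))
E
```

```text
t 3.77 p [ 0.6239 -0.2571  0.1528] y-yaw -7.29 z [ 0.007  0.005 -1.   ] F [ 0.64  0.21 -0.33] w 0.0854
q [-0.044  0.646  0.581  1.566 -0.4    1.046  0.519]
{'side': array([[326.5, 243.8]]), 'top': array([[388.6, 155.2]])}
```

View pics/j1.png

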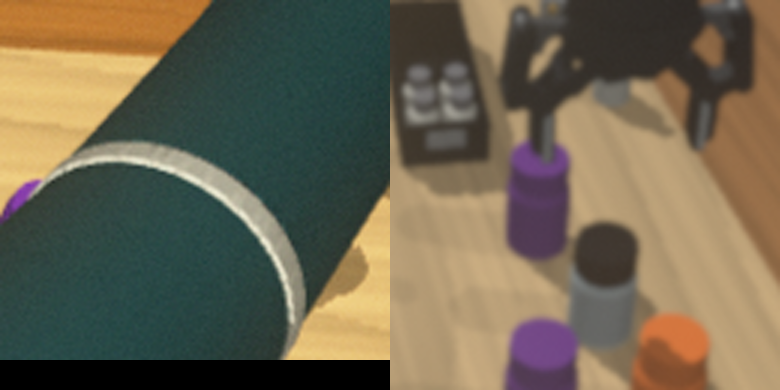

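```bash
python3 -c "
from plan import *
s=st();p=s['tool_pos']
M=R.from_rotvec(s['tool_rot']).as_matrix()
print(((np.array([.623,-.248,.056])-p)@M/.02).round(2), (R.from_matrix(M.T@down(np.radians(-7.1))).as_rotvec()/np.radians(5)).round(2))
"
```

```text
[ 0.41 -0.15  4.94] [ 0.09 -0.06 -0.04]
```

{"method": "drive_tool", "body": {"series": [[[0.2,-0.1,0.4],[0.1,-0.05,0],100],[[0.2,-0.1,0.7],[0,0,0],100],[[0,0,0.8],[0,0,0],100],[[0,0,0.8],[0,0,0],100],[[0,0,0.8],[0,0,0],100],[[0,0,0.7],[0,0,0],100],[[0,0,0.4],[0,0,0],100],[[0,0,0.1],[0,0,0],100],[[0,0,0],[0,0,0],100]]}}

```text
time_s: 4.62
tool_pos: [0.6234, -0.2421, 0.0615]
tool_rot: [2.351, 2.079, 0.004]
ft_force: [-0.0, 0.8, 1.2]
grip_width: 0.0855
```

```bash
python3 -c "
from plan import *
info()
s=st();p=s['tool_pos']
M=R.from_rotvec(s['tool_rot']).as_matrix()
print(((np.array([.623,-.248,.056])-p)@M/.02).round(2), (R.from_matrix(M.T@down(np.radians(-7.1))).as_rotvec()/np.radians(5)).round(2))
"
```

```text
t 4.62 p [ 0.6234 -0.2421  0.0615] y-yaw -7.04 z [ 0.004 -0.001 -1.   ] F [-0.03  0.75  1.18] w 0.0855
q [-0.037  0.743  0.528  1.63  -0.456  0.889  0.544]
[-0.29  0.01  0.28] [0.05 0.   0.01]
```

{"method": "drive_tool", "body": {"series": [[[-0.25,0,0.2],[0,0,0],100],[[0,0,0.05],[0,0,0],100],[[0,0,0],[0,0,0],45],[[0,0,0],[0,0,0],30],[[0,0,0],[0,0,0],30],[[0,0,0],[0,0,0],30],[[0,0,0],[0,0,0],30],[[0,0,0],[0,0,0],30],[[0,0,0],[0,0,0],30]]}}

```text
time_s: 5.37
tool_pos: [0.6242, -0.2485, 0.0595]
tool_rot: [2.349, 2.076, 0.007]
ft_force: [-0.5, -0.1, -2.0]
grip_width: 0.0409
```

```bash
python3 -c "
from plan import *
info()
"
```

```text
t 5.37 p [ 0.6242 -0.2485  0.0595] y-yaw -7.06 z [ 0.008 -0.002 -1.   ] F [-0.52 -0.11 -2.01] w 0.0409
q [-0.026  0.748  0.526  1.626 -0.459  0.884  0.554]
```

{"method": "drive_tool", "body": {"series": [[[0,0,-0.2],[0,0,0],30],[[0,0,-0.5],[0,0,0],30],[[0,0,-0.8],[0,0,0],30],[[0,0,-0.9],[0,0,0],30],[[0,0,-0.9],[0,0,0],30],[[0,0,-0.9],[0,0,0],30],[[0,0,-0.8],[0,0,0],30],[[0.2,0,-0.5],[0,0,0],30],[[0.4,-0.1,-0.2],[0,0,0],30],[[0.6,-0.1,0],[0,0,0],30]]}}

```text
time_s: 6.2
tool_pos: [0.6206, -0.2251, 0.1833]
tool_rot: [2.353, 2.071, 0.005]
ft_force: [0.1, -0.4, -2.6]
grip_width: 0.0402
```

```bash
cat > rel.py <<'E'
from plan import *
import sys
def rel(t,yaw=-7.1):
    info()
    s=st();p=s['tool_pos'];M=R.from_rotvec(s['tool_rot']).as_matrix()
    print('need',((np.array(t)-p)@M/.02).round(2), (R.from_matrix(M.T@down(np.radians(yaw))).as_rotvec()/np.radians(5)).round(2))
E
python3 -c "
from rel import *
rel([.5771,.0371,.17])"
```

```text
t 6.2 p [ 0.6206 -0.2251  0.1833] y-yaw -7.3 z [ 0.007 -0.003 -1.   ] F [ 0.07 -0.36 -2.61] w 0.0402
q [-0.117  0.588  0.604  1.587 -0.366  1.074  0.455]
need [12.73 -3.83  0.61] [ 0.09  0.03 -0.04]
```

{"method": "drive_tool", "body": {"series": [[[0.8,-0.2,0],[0,0,0],30],[[1,-0.3,0],[0,0,0],30],[[1,-0.3,0],[0,0,0],30],[[1,-0.3,0],[0,0,0],30],[[1,-0.3,0],[0,0,0],30],[[1,-0.3,0],[0,0,0],30],[[1,-0.3,0],[0,0,0],30],[[1,-0.3,0],[0,0,0],30],[[1,-0.3,0],[0,0,0],30],[[1,-0.3,0],[0,0,0],30],[[0.9,-0.3,0],[0,0,0],30],[[0.6,-0.2,0],[0,0,0],30],[[0.3,-0.1,0],[0,0,0],30],[[0,0,0],[0,0,0],30]]}}

```text
time_s: 7.37
tool_pos: [0.5675, 0.0467, 0.1715]
tool_rot: [-2.337, -2.089, 0.009]
ft_force: [0.5, 1.5, -1.9]
grip_width: 0.04
```

```bash
python3 -c "
from rel import *
rel([.5771,.0371,.13])"
```

```text
t 7.37 p [0.5675 0.0467 0.1715] y-yaw -6.41 z [-0.009  0.002 -1.   ] F [ 0.47  1.45 -1.94] w 0.04
q [-0.593  0.441  0.588  1.822 -0.293  0.975  0.007]
need [-0.42  0.55  2.07] [-0.1  -0.01  0.14]
```

{"method": "drive_tool", "body": {"series": [[[-0.2,0.3,0.4],[-0.1,0,0.1],30],[[-0.2,0.2,0.6],[0,0,0],30],[[-0.05,0.1,0.5],[0,0,0],30],[[0,0,0.3],[0,0,0],30],[[0,0,0.1],[0,0,0],30],[[0,0,0],[0,0,0],30]]}}

```text
time_s: 7.87
tool_pos: [0.5786, 0.0316, 0.1272]
tool_rot: [2.356, 2.078, -0.004]
ft_force: [0.1, 1.2, -1.1]
grip_width: 0.0401
```

```bash
cat > look.py <<'E'
from rel import *
from station import eyes
def look(tag,n,x0,y0,x1,y1,s):
    d=eyes.snapshot(n); im=d['pixels'][:,:,::-1].copy(); cv2.imwrite(f'pics/{tag}_{n}_full.png',im); crop(n,im,x0,y0,x1,y1,s,f'pics/{tag}_{n}.png')
E
python3 -c "
from look import *
rel([.5771,.0371,.065])
look('p1','side',220,140,320,250,6)"
```

```text
t 7.87 p [0.5786 0.0316 0.1272] y-yaw -7.19 z [-0.002 -0.002 -1.   ] F [ 0.07  1.19 -1.07] w 0.0401
q [-0.541  0.514  0.563  1.834 -0.342  0.893  0.057]
need [ 0.27 -0.11  3.11] [-0.01  0.02 -0.02]
```

View pics/p1_side.png

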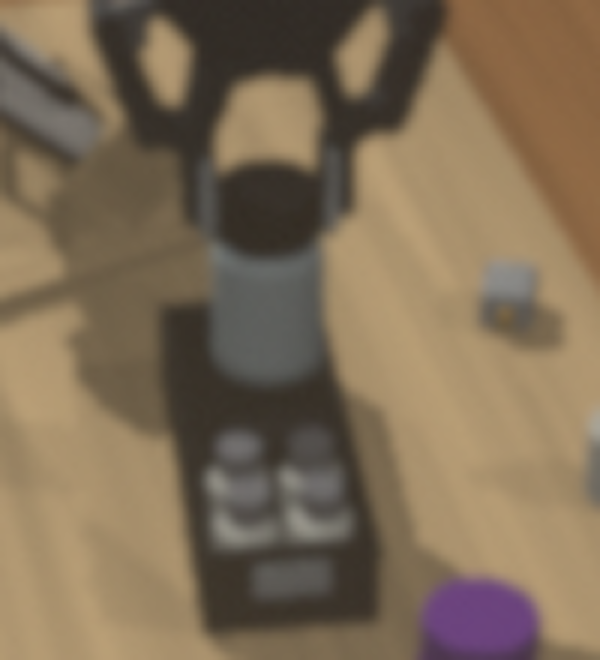

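```bash
cat > jar.py <<'E'
from h import *
def cyl(n,x,y,z0,r,h0,h1):
    a=np.linspace(0,2*np.pi,73); q=[]
    for z in (h0,h1): q.append(proj(n,np.c_[x+r*np.cos(a),y+r*np.sin(a),0*a+z0+z]))
    q=np.vstack(q); return q[:,0].min().round(1),q[:,0].max().round(1),q[:,1].max().round(1),q[:,1].min().round(1)
E
python3 -c "
from jar import *
print(cyl('side',.5786,.0316,.0677,.023,0,.052)); print(cyl('side',.5786,.0316,.0677,.021,.058,.08))
bx=(.576,.0282,-.1238)
from ov import T
print(proj('side',T(bx,[[-.030,-.0175,.04],[.03,-.0175,.04],[-.035,.0875,.04],[.035,.0875,.04]])))
"
```

```text
(np.float64(254.9), np.float64(274.4), np.float64(203.9), np.float64(175.2))
(np.float64(255.6), np.float64(273.6), np.float64(183.2), np.float64(165.6))
[[252.58237733 213.71400845]
 [277.16246498 211.84890991]
 [246.60326295 189.64896415]
 [273.29914536 187.73985103]]
```

{"method": "drive_tool", "body": {"series": [[[0.2,-0.1,0.2],[0,0,0],30],[[0.05,0,0.4],[0,0,0],30],[[0,0,0.5],[0,0,0],30],[[0,0,0.5],[0,0,0],30],[[0,0,0.5],[0,0,0],30],[[0,0,0.3],[0,0,0],30],[[0,0,0.1],[0,0,0],30],[[0,0,0],[0,0,0],30]]}}

```text
time_s: 8.58
tool_pos: [0.577, 0.0376, 0.0721]
tool_rot: [2.356, 2.078, -0.003]
ft_force: [0.7, 0.6, -0.8]
grip_width: 0.0401
```

```bash
python3 -c "
from look import *
rel([.5771,.0371,.0645])
"
```

```text
t 8.58 p [0.577  0.0376 0.0721] y-yaw -7.17 z [-0.001 -0.001 -1.   ] F [ 0.73  0.62 -0.84] w 0.0401
q [-0.515  0.59   0.519  1.865 -0.396  0.792  0.089]
need [-0.02  0.01  0.38] [-0.01  0.02 -0.01]
```

{"method": "drive_tool", "body": {"series": [[[0,0,0.15],[0,0,0],30],[[0,0,0.12],[0,0,0],30],[[0,0,0.08],[0,0,0],30],[[0,0,0.05],[0,0,0],30],[[0,0,0],[0,0,0],30]]}}

```text
time_s: 9.0
tool_pos: [0.5777, 0.0374, 0.0642]
tool_rot: [2.356, 2.077, -0.001]
ft_force: [-0.1, -0.3, -2.6]
grip_width: 0.0404
```

```bash
python3 -c "
from look import *
rel([.5771,.0371,.0645])
look('p2','side',220,140,320,250,6)"
```

```text
t 9.0 p [0.5777 0.0374 0.0642] y-yaw -7.19 z [ 0.    -0.001 -1.   ] F [-0.15 -0.27 -2.58] w 0.0404
q [-0.509  0.602  0.511  1.867 -0.405  0.776  0.095]
need [-0.02 -0.03 -0.01] [ 0.    0.01 -0.02]
```

View pics/p2_side.png

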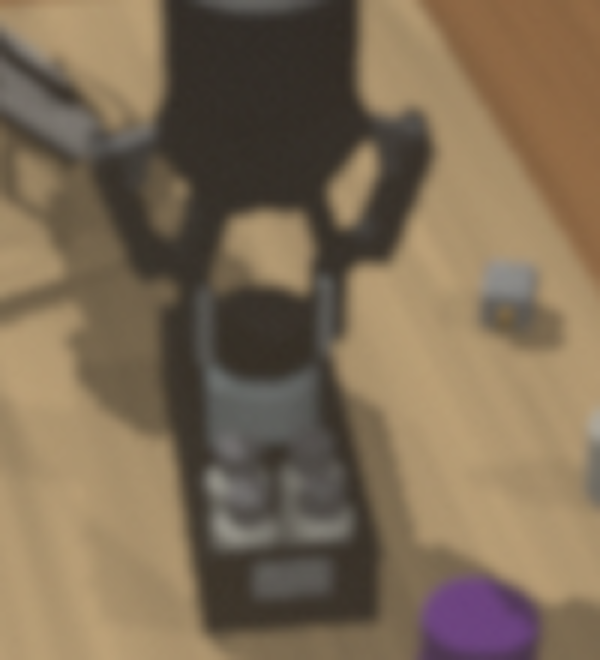

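{"method": "drive_tool", "body": {"series": [[[0,0,0.08],[0,0,0],30],[[0,0,0.05],[0,0,0],30],[[0,0,0],[0,0,0],30]]}}

```text
time_s: 9.3
tool_pos: [0.5782, 0.0374, 0.0644]
tool_rot: [2.356, 2.077, 0.002]
ft_force: [-0.5, 0.7, -1.9]
grip_width: 0.0407
```

```bash
python3 -c "
from look import *
rel([.5771,.0371,.0645])"
```

```text
t 9.3 p [0.5782 0.0374 0.0644] y-yaw -7.2 z [ 0.001  0.001 -1.   ] F [-0.51  0.74 -1.91] w 0.0407
q [-0.507  0.602  0.51   1.867 -0.407  0.776  0.097]
need [-0.02 -0.05 -0.  ] [ 0.01 -0.01 -0.02]
```

{"method": "drive_tool", "body": {"series": [[[0,0,0],[0,0,0],60],[[0,0,0],[0,0,0],100],[[0,0,0],[0,0,0],100],[[0,0,0],[0,0,0],100],[[0,0,-0.2],[0,0,0],100],[[0,0,-0.5],[0,0,0],100],[[0,0,-0.9],[0,0,0],100],[[0,0,-1],[0,0,0],100],[[-0.3,0,-1],[0,0,0],100],[[-0.7,-0.3,-0.8],[0,0,0],100]]}}

```text
time_s: 10.13
tool_pos: [0.5692, 0.0199, 0.1561]
tool_rot: [-2.353, -2.08, 0.003]
ft_force: [-0.2, -0.6, -0.4]
grip_width: 0.0851
```

```bash
python3 -c "
from look import *
info()
go([.4305,-.2677,.15],down(np.radians(18.4)),18,100)"
```

```text
t 10.13 p [0.5692 0.0199 0.1561] y-yaw -7.05 z [-0.002 -0.    -1.   ] F [-0.23 -0.59 -0.39] w 0.0851
q [-0.547  0.46   0.589  1.839 -0.31   0.937  0.057]
from [0.5692 0.0199 0.1561] dist 0.3193 turn 25.45 max 0.84
[[[-0.84, -0.28, 0.02], [0, 0, -0.28], 100], [[-0.83, -0.31, 0.02], [0, 0, -0.28], 100], [[-0.83, -0.33, 0.02], [0, 0, -0.28], 100], [[-0.82, -0.34, 0.02], [0, 0, -0.28], 100], [[-0.81, -0.36, 0.02], [0, 0, -0.28], 100], [[-0.8, -0.38, 0.02], [0, 0, -0.28], 100], [[-0.79, -0.4, 0.02], [0, 0, -0.28], 100], [[-0.78, -0.42, 0.02], [0, 0, -0.28], 100], [[-0.77, -0.44, 0.02], [0, 0, -0.28], 100], [[-0.76, -0.46, 0.02], [0, 0, -0.29], 100], [[-0.74, -0.48, 0.02], [0, 0, -0.28], 100], [[-0.73, -0.5, 0.01], [0, 0, -0.29], 100], [[-0.72, -0.52, 0.02], [0, 0, -0.28], 100], [[-0.71, -0.54, 0.01], [0, 0, -0.29], 100], [[-0.69, -0.55, 0.02], [-0.01, 0, -0.28], 100], [[-0.68, -0.57, 0.01], [0, 0, -0.29], 100], [[-0.67, -0.59, 0.02], [-0.01, 0, -0.28], 100], [[-0.65, -0.6, 0.01], [0, 0, -0.29], 100]]
```

{"method": "drive_tool", "body": {"series": [[[-0.85,-0.3,0],[0,0,-0.3],100],[[-0.85,-0.3,0],[0,0,-0.3],100],[[-0.85,-0.35,0],[0,0,-0.3],100],[[-0.8,-0.35,0],[0,0,-0.3],100],[[-0.8,-0.35,0],[0,0,-0.3],100],[[-0.8,-0.4,0],[0,0,-0.3],100],[[-0.8,-0.4,0],[0,0,-0.3],100],[[-0.8,-0.4,0],[0,0,-0.3],100],[[-0.8,-0.45,0],[0,0,-0.3],100],[[-0.75,-0.45,0],[0,0,-0.3],100],[[-0.75,-0.5,0],[0,0,-0.3],100],[[-0.75,-0.5,0],[0,0,-0.3],100],[[-0.7,-0.5,0],[0,0,-0.3],100],[[-0.7,-0.55,0],[0,0,-0.3],100],[[-0.7,-0.55,0],[0,0,-0.3],100],[[-0.6,-0.5,0],[0,0,-0.3],100],[[-0.5,-0.4,0],[0,0,-0.2],100],[[-0.3,-0.2,0],[0,0,-0.1],100],[[0,0,0],[0,0,0],100]]}}

```text
time_s: 11.72
tool_pos: [0.4395, -0.2738, 0.1756]
tool_rot: [1.805, 2.553, 0.016]
ft_force: [0.1, 0.2, 0.1]
grip_width: 0.0855
```

```bash
python3 -c "
from look import *
rel([.4305,-.2677,.05],18.4)
look('q1','side',180,190,300,340,4)
look('q1','top',190,130,400,280,3)
s=st();print({n:proj(n,[s['tool_pos']+np.array([0,0,.013])]).round(1) for n in C})"
```

```text
t 11.72 p [ 0.4395 -0.2738  0.1756] y-yaw 19.48 z [ 0.018  0.    -1.   ] F [0.05 0.19 0.13] w 0.0855
q [-0.006  0.327  0.609  1.961 -0.248  0.909  1.069]
need [ 0.47 -0.43  6.27] [0.19 0.06 0.21]
{'side': array([[229.1, 251.8]]), 'top': array([[401.2, 244.4]])}
```

View pics/q1_side.png

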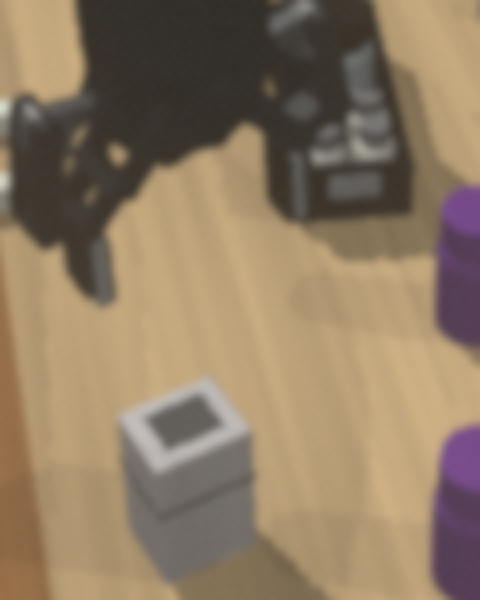

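View pics/q1_top.png

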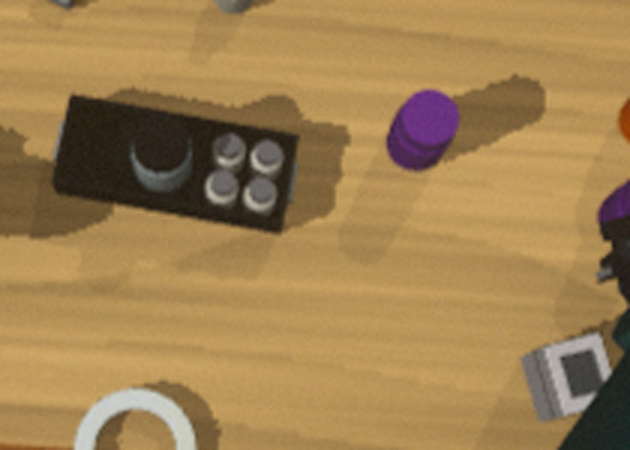

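```bash
python3 - <<'E'
from h import *
from ov import T
im=cv2.imread('pics/q1_top_full.png'); crop('t',im,200,150,300,215,8,'pics/q1_box.png')
g=lambda a,s,x,y:np.array([((u+.5)/s-.5+x,(v+.5)/s-.5+y) for u,v in a])
os=g([(118,417),(210,376),(253,430),(160,476),(176,583)],4,180,190); ot=g([(537,352),(604,333),(558,418)],3,190,130)
Ls=np.array([[-25,21,80],[25,21,80],[25,-21,80],[-25,-21,80],[-25,-21,0]])/1e3; Lt=np.array([[25,21,80],[25,-21,80],[-25,21,80]])/1e3
for w in ('s','t','st'):
    f=lambda p:np.concatenate(([proj('side',T(p,Ls))-os] if 's' in w else [])+([proj('top',T(p,Lt))-ot] if 't' in w else [])).ravel()
    r=least_squares(f,[.43,-.268,.32]);print(w,r.x.round(4),np.degrees(r.x[2]).round(1),r.fun.round(1))
E
```

```text
s [ 0.4305 -0.2677  0.341 ] 19.5 [-0.2 -0.2  0.1 -0.8  0.9 -0.5  0.3 -0.4 -1.2  1.7]
t [ 0.4285 -0.2645  0.2708] 15.5 [ 1.3 -1.3 -1.7  0.9  0.5  0.4]
st [ 0.4302 -0.2665  0.3257] 18.7 [-0.5 -0.8  0.  -1.1  0.5 -0.7 -0.2 -1.  -1.7  1.1  1.7 -1.3 -1.6 -0.2
  2.2 -0. ]
```

View pics/q1_box.png

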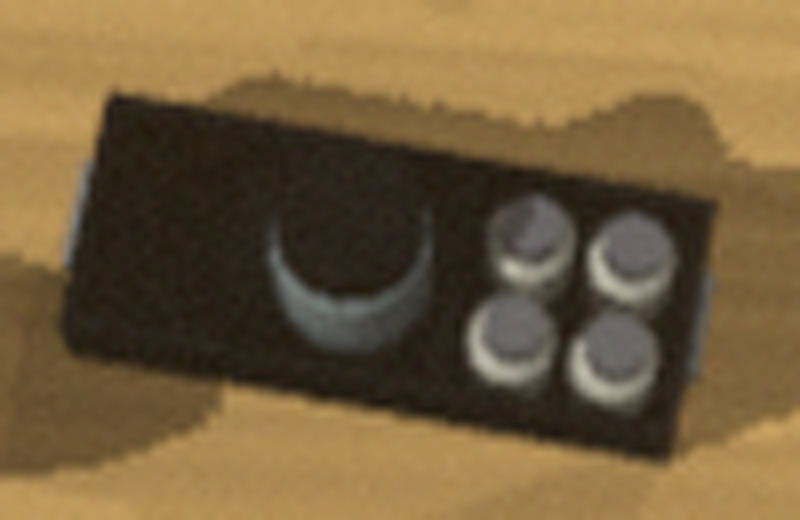

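```bash
python3 - <<'E'
from jar import *
from plan import *
obs=(200+267.5/8-.5,200+434.5/8-.5,150+352.5/8-.5); print(np.round(obs,1))
for p in ((.5782,.0374),(.576,.036)): print(p,cyl('top',p[0],p[1],.005,.023,0,.052))
f=lambda p:np.array(cyl('top',p[0],p[1],.005,.023,0,.052)[:3])-obs
from scipy.optimize import minimize
r=minimize(lambda p:((np.array([ (lambda q:(q[0],q[1],q[2]))(cyl('top',p[0],p[1],.005,.023,0,.052))])-obs)**2).sum(),[.577,.037],method='Nelder-Mead');print(r.x,r.fun)
bx=np.array([.577,.0281]);a=-.1239
Rb=np.array([[np.cos(a),-np.sin(a)],[np.sin(a),np.cos(a)]])
print('jar in box (top)',(r.x-bx)@Rb)
E
python3 -c "
from rel import *
rel([.4303,-.267,.05],18.6)"
```

```text
[232.9 253.8 193.6]
(0.5782, 0.0374) (np.float64(233.3), np.float64(254.2), np.float64(194.7), np.float64(169.6))
(0.576, 0.036) (np.float64(233.8), np.float64(254.7), np.float64(195.7), np.float64(170.6))
[0.58072599 0.03848122] 0.002968749999998863
jar in box (top) [0.00241448 0.01076211]
t 11.82 p [ 0.4402 -0.2723  0.1753] y-yaw 19.51 z [ 0.018  0.001 -1.   ] F [ 0.06 -0.31 -1.19] w 0.0852
q [-0.008  0.327  0.608  1.961 -0.248  0.909  1.067]
need [ 0.45 -0.48  6.26] [0.19 0.06 0.18]
```

{"method": "drive_tool", "body": {"series": [[[0.2,-0.2,0.3],[0.1,0.05,0.1],100],[[0.2,-0.2,0.6],[0.1,0,0.1],100],[[0,-0.1,0.8],[0,0,0],100],[[0,0,0.9],[0,0,0],100],[[0,0,0.9],[0,0,0],100],[[0,0,0.9],[0,0,0],100],[[0,0,0.7],[0,0,0],100],[[0,0,0.4],[0,0,0],100],[[0,0,0.2],[0,0,0],100],[[0,0,0],[0,0,0],100]]}}

```text
time_s: 12.65
tool_pos: [0.425, -0.2585, 0.0504]
tool_rot: [-1.829, -2.544, 0.007]
ft_force: [0.3, -0.5, -0.3]
grip_width: 0.0853
```

```bash
python3 -c "
from rel import *
rel([.4303,-.267,.05],18.6)"
```

```text
t 12.65 p [ 0.425  -0.2585  0.0504] y-yaw 18.57 z [-0.009  0.001 -1.   ] F [ 0.33 -0.52 -0.32] w 0.0853
q [ 0.067  0.513  0.508  2.066 -0.392  0.664  1.159]
need [-0.49  0.12  0.02] [-0.09 -0.05 -0.01]
```

{"method": "drive_tool", "body": {"series": [[[-0.3,0.1,0],[-0.1,0,0],100],[[-0.15,0,0],[0,0,0],100],[[0,0,0],[0,0,0],100],[[0,0,0],[0,0,0],100]]}}

```text
time_s: 12.98
tool_pos: [0.4312, -0.2673, 0.0519]
tool_rot: [-1.833, -2.55, -0.006]
ft_force: [0.0, 0.3, -0.8]
grip_width: 0.0854
```

```bash
python3 -c "
from rel import *
rel([.4303,-.267,.05],18.6)"
```

```text
t 12.98 p [ 0.4312 -0.2673  0.0519] y-yaw 18.58 z [ 0.002  0.004 -1.   ] F [ 0.05  0.29 -0.84] w 0.0854
q [ 0.089  0.519  0.501  2.048 -0.401  0.669  1.178]
need [ 0.03 -0.04  0.09] [ 0.03 -0.03 -0.  ]
```

{"method": "drive_tool", "body": {"series": [[[0,0,0.05],[0,0,0],60],[[0,0,0],[0,0,0],40],[[0,0,0],[0,0,0],40],[[0,0,0],[0,0,0],40],[[0,0,0],[0,0,0],40],[[0,0,0],[0,0,0],40],[[0,0,0],[0,0,0],40]]}}

```text
time_s: 13.57
tool_pos: [0.4316, -0.2676, 0.0521]
tool_rot: [1.833, 2.549, 0.007]
ft_force: [-0.2, -0.1, -1.2]
grip_width: 0.0493
```

```bash
python3 -c "
from rel import *
rel([.4303,-.267,.05],18.6)"
```

```text
t 13.57 p [ 0.4316 -0.2676  0.0521] y-yaw 18.56 z [ 0.004  0.003 -1.   ] F [-0.21 -0.06 -1.21] w 0.0493
q [ 0.089  0.518  0.501  2.048 -0.402  0.668  1.179]
need [ 0.05 -0.05  0.11] [ 0.05 -0.02 -0.01]
```

{"method": "drive_tool", "body": {"series": [[[0,0,-0.2],[0,0,0],40],[[0,0,-0.5],[0,0,0],40],[[0,0,-0.8],[0,0,0],40],[[0,0,-0.9],[0,0,0],40],[[0,0,-0.9],[0,0,0],40],[[0,0,-0.9],[0,0,0],40],[[0,0,-0.8],[0,0,0],40],[[0.2,0.1,-0.5],[0,0,0],40],[[0.4,0.2,-0.2],[0,0,0],40],[[0.6,0.4,0],[0,0,0.2],40]]}}

```text
time_s: 14.4
tool_pos: [0.4346, -0.242, 0.1766]
tool_rot: [1.863, 2.529, 0.005]
ft_force: [0.3, 0.3, -2.2]
grip_width: 0.0491
```

```bash
python3 -c "
from look import *
info()
go([.5832,.0858,.17],down(np.radians(-7.1)),18,40)"
```

```text
t 14.4 p [ 0.4346 -0.242   0.1766] y-yaw 17.25 z [ 0.003  0.002 -1.   ] F [ 0.32  0.31 -2.22] w 0.0491
q [-0.079  0.295  0.621  1.998 -0.22   0.912  0.958]
from [ 0.4346 -0.242   0.1766] dist 0.36 turn 24.35 max 0.96
[[[0.75, 0.66, 0.02], [0, 0, 0.27], 40], [[0.76, 0.65, 0.02], [0, 0, 0.27], 40], [[0.78, 0.63, 0.02], [0, 0, 0.27], 40], [[0.79, 0.61, 0.02], [0, 0, 0.27], 40], [[0.81, 0.59, 0.02], [0, 0, 0.27], 40], [[0.82, 0.57, 0.02], [0, 0, 0.27], 40], [[0.83, 0.55, 0.02], [0, 0, 0.27], 40], [[0.85, 0.53, 0.02], [0, 0, 0.27], 40], [[0.86, 0.51, 0.02], [0, 0, 0.27], 40], [[0.87, 0.49, 0.02], [0, 0, 0.27], 40], [[0.88, 0.47, 0.02], [0, 0, 0.27], 40], [[0.89, 0.45, 0.02], [0, 0, 0.27], 40], [[0.9, 0.43, 0.02], [0, 0, 0.27], 40], [[0.91, 0.41, 0.03], [0.01, -0.01, 0.27], 40], [[0.92, 0.39, 0.02], [0, 0, 0.27], 40], [[0.93, 0.37, 0.02], [0.01, -0.01, 0.27], 40], [[0.94, 0.34, 0.03], [0, 0, 0.28], 40], [[0.96, 0.32, 0.02], [0.01, -0.01, 0.27], 40]]
```

{"method": "drive_tool", "body": {"series": [[[0.75,0.65,0],[0,0,0.3],40],[[0.75,0.65,0],[0,0,0.3],40],[[0.8,0.65,0],[0,0,0.3],40],[[0.8,0.6,0],[0,0,0.3],40],[[0.8,0.6,0],[0,0,0.3],40],[[0.8,0.55,0],[0,0,0.3],40],[[0.85,0.55,0],[0,0,0.3],40],[[0.85,0.55,0],[0,0,0.3],40],[[0.85,0.5,0],[0,0,0.3],40],[[0.85,0.5,0],[0,0,0.3],40],[[0.9,0.45,0],[0,0,0.3],40],[[0.9,0.45,0],[0,0,0.3],40],[[0.9,0.45,0],[0,0,0.3],40],[[0.9,0.4,0],[0,0,0.3],40],[[0.9,0.4,0],[0,0,0.3],40],[[0.8,0.3,0],[0,0,0.2],40],[[0.6,0.2,0],[0,0,0.1],40],[[0.3,0.1,0],[0,0,0],40],[[0,0,0],[0,0,0],40]]}}

```text
time_s: 15.98
tool_pos: [0.5833, 0.0843, 0.1854]
tool_rot: [-2.367, -2.062, -0.007]
ft_force: [-0.2, -0.4, -2.4]
grip_width: 0.0493
```

```bash
python3 -c "
from look import *
rel([.5832,.0858,.11])"
```

```text
t 15.98 p [0.5833 0.0843 0.1854] y-yaw -7.88 z [ 0.002  0.005 -1.   ] F [-0.2  -0.43 -2.43] w 0.0493
q [-0.624  0.448  0.561  1.768 -0.282  1.003 -0.092]
need [ 0.05 -0.02  3.77] [ 0.01 -0.06 -0.16]
```

{"method": "drive_tool", "body": {"series": [[[0.05,0,0.4],[0,0,-0.1],40],[[0,0,0.7],[0,0,0],40],[[0,0,0.8],[0,0,0],40],[[0,0,0.7],[0,0,0],40],[[0,0,0.4],[0,0,0],40],[[0,0,0.2],[0,0,0],40],[[0,0,0],[0,0,0],40]]}}

```text
time_s: 16.57
tool_pos: [0.5811, 0.0808, 0.1179]
tool_rot: [-2.358, -2.073, -0.006]
ft_force: [-0.4, -0.0, -2.2]
grip_width: 0.0489
```

```bash
python3 -c "
from look import *
rel([.5832,.0858,.057])
look('r1','side',220,130,320,230,6)
look('r1','top',200,130,300,230,6)
from ov import *
s=st()
import cv2
for n,y0 in (('side',130),('top',130)):
    x0={'side':220,'top':200}[n]
    im=cv2.imread(f'pics/r1_{n}.png')
    p=s['tool_pos'];draw(im,n,T((p[0],p[1],np.radians(-7.1)),boxpts(-25,25,-21,21,0,80)+[0,0,p[2]-.0521]),(0,0,255),6,x0,y0)
    draw(im,n,T((.576,.0282,-.1238),boxpts(-30,30,-17.5,82.5,5,40)),(0,255,0),6,x0,y0)
    cv2.imwrite(f'pics/r1o_{n}.png',im)
"
```

```text
t 16.57 p [0.5811 0.0808 0.1179] y-yaw -7.37 z [ 0.002  0.004 -1.   ] F [-0.43 -0.05 -2.15] w 0.0489
q [-0.586  0.529  0.52   1.823 -0.338  0.875 -0.034]
need [0.25 0.07 3.05] [ 0.01 -0.05 -0.05]
```

View pics/r1o_side.png

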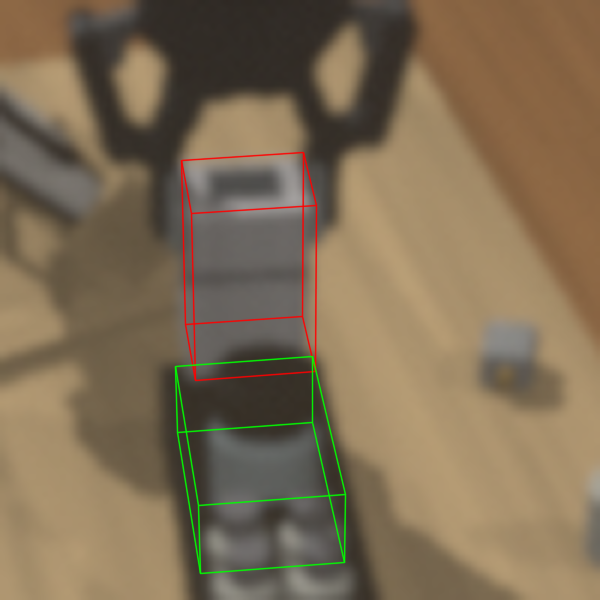

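View pics/r1o_top.png

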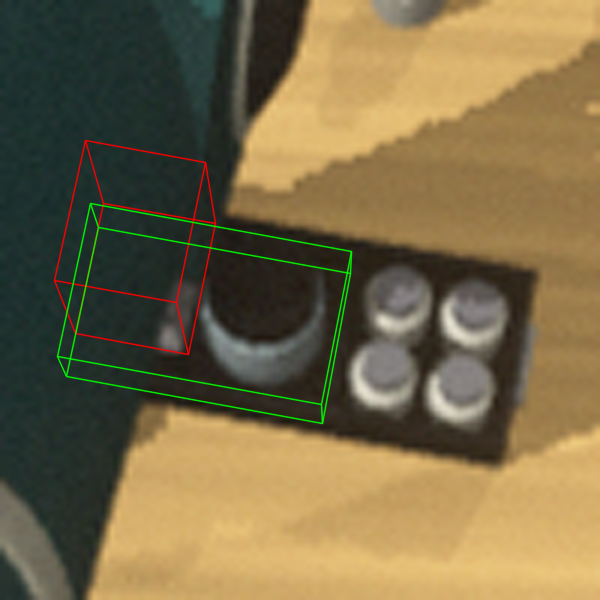

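{"method": "drive_tool", "body": {"series": [[[0.15,0.05,0.2],[0,0,0],40],[[0.05,0,0.2],[0,0,0],40],[[0,0,0.1],[0,0,0],40],[[0,0,0],[0,0,0],40]]}}

```text
time_s: 17.0
tool_pos: [0.5846, 0.0856, 0.1101]
tool_rot: [2.359, 2.075, 0.013]
ft_force: [-0.5, 0.2, -2.2]
grip_width: 0.0493
```

```bash
python3 -c "
from look import *
rel([.5831,.0855,.057])"
```

```text
t 17.0 p [0.5846 0.0856 0.1101] y-yaw -7.35 z [ 0.006  0.005 -1.   ] F [-0.51  0.22 -2.22] w 0.0493
q [-0.585  0.544  0.513  1.821 -0.348  0.86  -0.034]
need [-0.03 -0.09  2.66] [ 0.06 -0.07 -0.05]
```

{"method": "drive_tool", "body": {"series": [[[0,-0.1,0.2],[0.05,-0.05,-0.05],40],[[0,0,0.4],[0,0,0],40],[[0,0,0.5],[0,0,0],40],[[0,0,0.4],[0,0,0],40],[[0,0,0.2],[0,0,0],40],[[0,0,0],[0,0,0],40]]}}

```text
time_s: 17.5
tool_pos: [0.5822, 0.0862, 0.0722]
tool_rot: [-2.353, -2.081, -0.002]
ft_force: [-0.2, 0.3, -1.2]
grip_width: 0.0494
```

```bash
python3 -c "
from look import *
rel([.5831,.0855,.057])"
```

```text
t 17.5 p [0.5822 0.0862 0.0722] y-yaw -7.04 z [ 0.     0.001 -1.   ] F [-0.22  0.25 -1.16] w 0.0494
q [-0.567  0.597  0.485  1.839 -0.377  0.797 -0.009]
need [-0.03  0.05  0.76] [ 0.   -0.01  0.01]
```

{"method": "drive_tool", "body": {"series": [[[0,0,0.2],[0,0,0],40],[[0,0,0.2],[0,0,0],40],[[0,0,0.15],[0,0,0],40],[[0,0,0.1],[0,0,0],40],[[0,0,0.08],[0,0,0],40],[[0,0,0.05],[0,0,0],40],[[0,0,0],[0,0,0],40]]}}

```text
time_s: 18.08
tool_pos: [0.5826, 0.086, 0.0576]
tool_rot: [-2.353, -2.079, -0.004]
ft_force: [-0.3, 0.1, -2.8]
grip_width: 0.049
```

```bash
python3 -c "
from look import *
rel([.5831,.0855,.057])"
```

```text
t 18.08 p [0.5826 0.086  0.0576] y-yaw -7.08 z [ 0.001  0.003 -1.   ] F [-0.32  0.06 -2.81] w 0.049
q [-0.555  0.619  0.472  1.843 -0.392  0.772  0.003]
need [-0.02  0.03  0.03] [ 0.   -0.03  0.  ]
```

{"method": "drive_tool", "body": {"series": [[[0,0,0.06],[0,0,0],40],[[0,0,0.05],[0,0,0],40],[[0,0,0],[0,0,0],40]]}}

```text
time_s: 18.33
tool_pos: [0.5831, 0.0862, 0.0575]
tool_rot: [-2.353, -2.078, -0.007]
ft_force: [0.4, 1.1, -2.2]
grip_width: 0.0494
```

```bash
python3 -c "
from look import *
rel([.5831,.0855,.057])
look('r2','side',220,130,320,230,6)"
```

```text
t 18.33 p [0.5831 0.0862 0.0575] y-yaw -7.08 z [ 0.002  0.005 -1.   ] F [ 0.39  1.1  -2.18] w 0.0494
q [-0.554  0.619  0.471  1.843 -0.394  0.77   0.005]
need [-0.03  0.    0.02] [ 0.01 -0.05  0.  ]
```

View pics/r2_side.png

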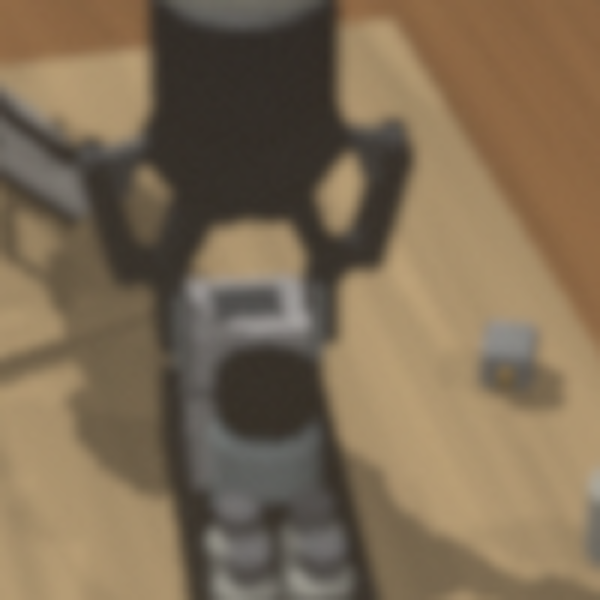

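{"method": "drive_tool", "body": {"series": [[[0,0,0],[0,0,0],60],[[0,0,0],[0,0,0],100],[[0,0,0],[0,0,0],100],[[0,0,0],[0,0,0],100],[[0,0,-0.2],[0,0,0],100],[[0,0,-0.5],[0,0,0],100],[[0,0,-0.9],[0,0,0],100],[[0,0,-1],[0,0,0],100],[[0,0,-1],[0,0,0],100],[[0,0,-1],[0,0,0],100],[[0,0,-1],[0,0,0],100],[[0,0,-1],[0,0,0],100],[[0,0,-0.5],[0,0,0],100]]}}

```text
time_s: 19.47
tool_pos: [0.5821, 0.0845, 0.2087]
tool_rot: [-2.355, -2.077, -0.004]
ft_force: [-0.2, 0.1, 0.3]
grip_width: 0.0855
```

```bash
python3 -c "
from look import *
info()
look('u','side',190,120,320,250,6)
look('u','top',110,150,300,250,4)"
```

```text
t 19.47 p [0.5821 0.0845 0.2087] y-yaw -7.18 z [ 0.001  0.003 -1.   ] F [-0.18  0.11  0.34] w 0.0855
q [-0.637  0.42   0.573  1.748 -0.261  1.048 -0.098]
```

View pics/u_side.png

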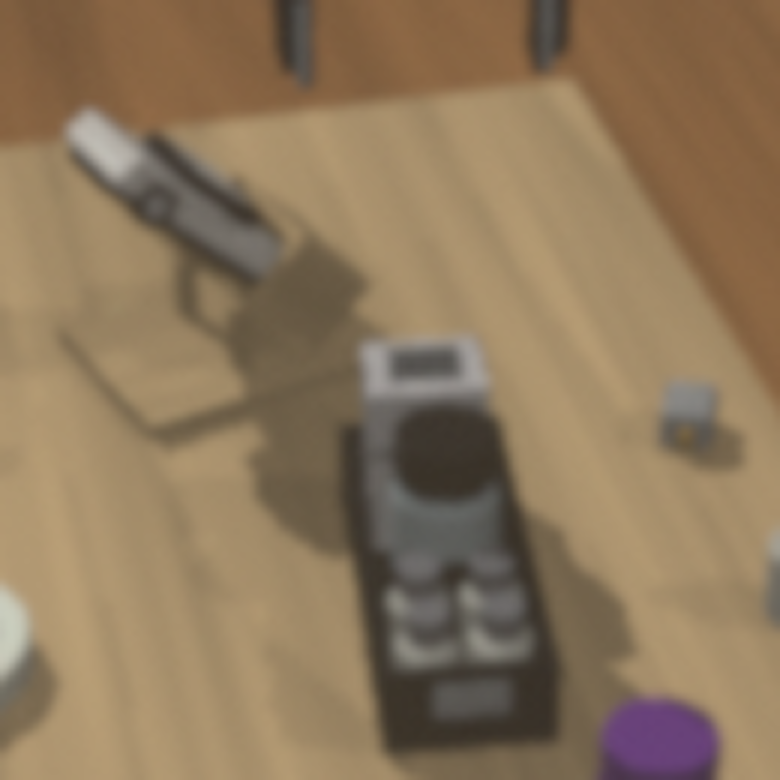

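View pics/u_top.png

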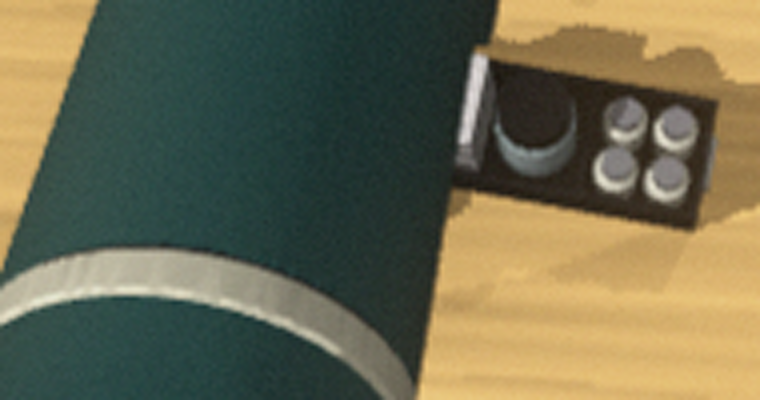

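```bash
python3 - <<'E'
from h import *
from ov import carT
for nm,o,z,yaw in (('base',(.5066,.2413),.078,17.4),('fit',(.5175,.2457),.0765,17.3),('slid8',(.5066+.0054,.2413+.0017),.0725,17.4)):
    P=np.array([[-70,-28,11],[-70,28,11],[-70,-28,-7],[26,-28,11],[26,-28,-7],[26,28,11]])/1e3
    for n in C: print(nm,n,proj(n,carT(P,o,np.radians(yaw),z)).round(1).tolist())
E
```

```text
base side [[209.9, 146.0], [200.7, 137.4], [205.8, 151.6], [234.0, 161.5], [230.1, 166.7], [224.6, 152.8]]
base top [[157.6, 215.2], [130.3, 221.8], [160.1, 222.3], [157.6, 190.5], [159.9, 197.2], [132.3, 196.5]]
fit side [[213.8, 145.2], [204.5, 136.6], [209.7, 150.7], [237.6, 160.6], [233.7, 165.9], [228.1, 152.1]]
fit top [[156.2, 209.9], [128.9, 216.4], [158.6, 217.0], [156.3, 185.7], [158.6, 192.4], [131.1, 191.6]]
slid8 side [[212.0, 147.3], [202.8, 138.7], [207.9, 152.8], [235.9, 162.6], [232.0, 167.9], [226.4, 154.0]]
slid8 top [[157.6, 213.0], [130.4, 219.5], [160.0, 220.0], [157.6, 188.6], [159.9, 195.3], [132.5, 194.5]]
```

```bash
cat > carp.py <<'E'
from look import *
YAW=np.radians(17.3)
xs=np.array([np.cos(YAW),np.sin(YAW),0]); ys=np.array([-np.sin(YAW),np.cos(YAW),0]); zz=np.array([0,0,1.])
def tool(lean):
    a=np.radians(lean); z=-(np.sin(a)*xs+np.cos(a)*zz); y=-ys; return np.c_[np.cross(y,z),y,z]
MID=np.array([.517,.2455,.077])
GRIP=MID-.032*np.sqrt(.5)*(xs-zz)
def tcp(back,lean=25,deep=.022): return GRIP+(deep-back)*tool(lean)[:,2]
def relR(t,Rt):
    info(); s=st();p=s['tool_pos'];M=R.from_rotvec(s['tool_rot']).as_matrix()
    print('need',((np.array(t)-p)@M/.02).round(2),(R.from_matrix(M.T@Rt).as_rotvec()/np.radians(5)).round(2))
E
python3 -c "
from carp import *
print(GRIP,tcp(0),tcp(.1))
go(tcp(.1)+[0,0,.03],tool(25),18,100)"
```

```text
[0.49539623 0.23877117 0.09962742] [0.48651924 0.2360063  0.07968865] [0.52686918 0.24857391 0.17031942]
from [0.5823 0.0847 0.2079] dist 0.1732 turn 69.71 max 0.72
[[[0.43, -0.21, 0.02], [0.16, -0.25, 0.72], 100], [[0.42, -0.24, 0.02], [0.16, -0.25, 0.72], 100], [[0.4, -0.26, 0.01], [0.16, -0.25, 0.72], 100], [[0.39, -0.29, 0.01], [0.16, -0.25, 0.72], 100], [[0.37, -0.31, 0], [0.16, -0.25, 0.72], 100], [[0.35, -0.33, -0], [0.16, -0.25, 0.72], 100], [[0.33, -0.35, -0], [0.16, -0.25, 0.71], 100], [[0.3, -0.37, -0.01], [0.16, -0.25, 0.72], 100], [[0.28, -0.39, -0.01], [0.16, -0.25, 0.71], 100], [[0.25, -0.41, -0.01], [0.16, -0.25, 0.72], 100], [[0.23, -0.42, -0.01], [0.16, -0.25, 0.71], 100], [[0.2, -0.44, -0], [0.16, -0.25, 0.72], 100], [[0.17, -0.45, -0], [0.16, -0.24, 0.71], 100], [[0.15, -0.46, -0], [0.15, -0.25, 0.72], 100], [[0.12, -0.47, 0], [0.16, -0.24, 0.71], 100], [[0.08, -0.47, 0.01], [0.15, -0.25, 0.72], 100], [[0.06, -0.48, 0.01], [0.16, -0.24, 0.71], 100], [[0.03, -0.48, 0.02], [0.15, -0.25, 0.72], 100]]
```

{"method": "drive_tool", "body": {"series": [[[0.4,-0.2,0],[0.15,-0.25,0.7],100],[[0.4,-0.25,0],[0.15,-0.25,0.75],100],[[0.4,-0.25,0],[0.15,-0.25,0.75],100],[[0.4,-0.3,0],[0.15,-0.25,0.75],100],[[0.35,-0.3,0],[0.15,-0.25,0.75],100],[[0.35,-0.35,0],[0.15,-0.25,0.75],100],[[0.35,-0.35,0],[0.15,-0.25,0.75],100],[[0.3,-0.35,0],[0.15,-0.25,0.75],100],[[0.3,-0.4,0],[0.15,-0.25,0.75],100],[[0.25,-0.4,0],[0.15,-0.25,0.75],100],[[0.2,-0.4,0],[0.15,-0.25,0.75],100],[[0.2,-0.45,0],[0.15,-0.25,0.7],100],[[0.15,-0.45,0],[0.15,-0.25,0.7],100],[[0.15,-0.45,0],[0.15,-0.25,0.7],100],[[0.1,-0.45,0],[0.15,-0.25,0.7],100],[[0.05,-0.4,0],[0.1,-0.2,0.5],100],[[0,-0.3,0],[0,-0.1,0.2],100],[[0,0,0],[0,0,0],100]], "force": 60}}

```text
time_s: 21.07
tool_pos: [0.526, 0.2388, 0.1849]
tool_rot: [2.945, 0.53, -0.64]
ft_force: [-0.2, 0.8, -0.3]
grip_width: 0.0855
```

```bash
python3 -c "
from carp import *
relR(tcp(.1),tool(25))"
```

```text
t 21.07 p [0.526  0.2388 0.1849] y-yaw -69.52 z [-0.388 -0.15  -0.909] F [-0.16  0.78 -0.3 ] w 0.0855
q [-0.923  0.746  0.742  1.472 -0.414  1.545 -1.327]
need [ 0.5  -0.45  0.57] [ 0.33 -0.09  0.55]
```

{"method": "drive_tool", "body": {"series": [[[0.25,-0.2,0.2],[0.2,0,0.3],100],[[0.2,-0.2,0.2],[0.1,0,0.2],100],[[0.1,-0.05,0.1],[0,0,0.1],100],[[0,0,0],[0,0,0],100]]}}

```text
time_s: 21.4
tool_pos: [0.5283, 0.249, 0.168]
tool_rot: [2.975, 0.439, -0.649]
ft_force: [-0.1, -0.5, 0.1]
grip_width: 0.0856
```

```bash
python3 -c "
from carp import *
relR(tcp(0),tool(25))
look('v','side',170,70,300,200,6)
look('v','top',90,140,220,240,6)
s=st();print(s['tool_pos'],[proj(n,[s['tool_pos']]).round(1) for n in C])"
```

```text
t 21.4 p [0.5283 0.249  0.168 ] y-yaw -73.18 z [-0.398 -0.123 -0.909] F [-0.08 -0.54  0.13] w 0.0856
q [-0.915  0.775  0.737  1.467 -0.458  1.535 -1.375]
need [-0.15  0.    4.92] [-0.01 -0.07 -0.1 ]
[0.5283899  0.24877668 0.16866373] [array([[226.3, 124.2]]), array([[133.7, 184.4]])]
```

View pics/v_side.png

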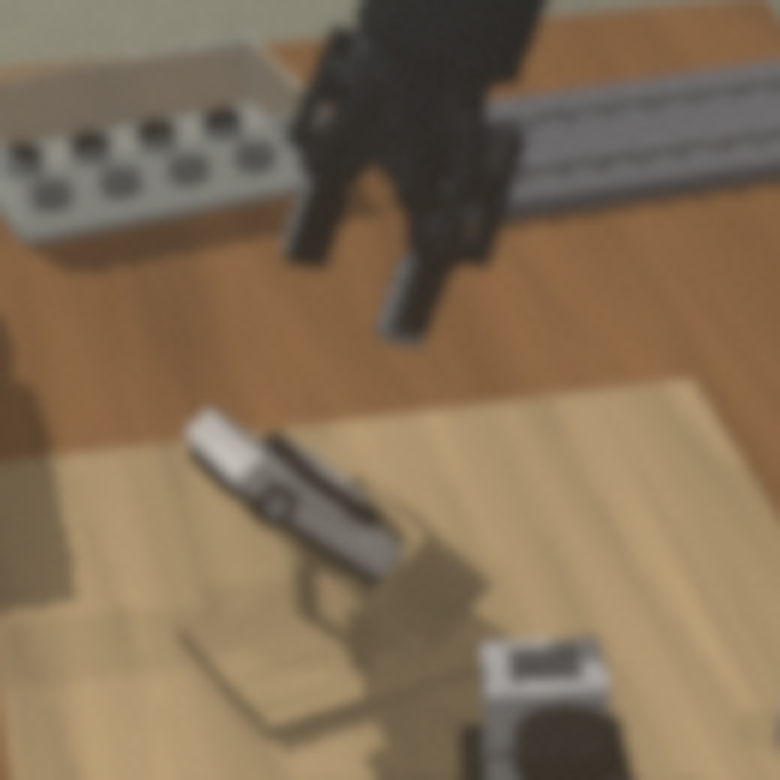

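View pics/v_top.png

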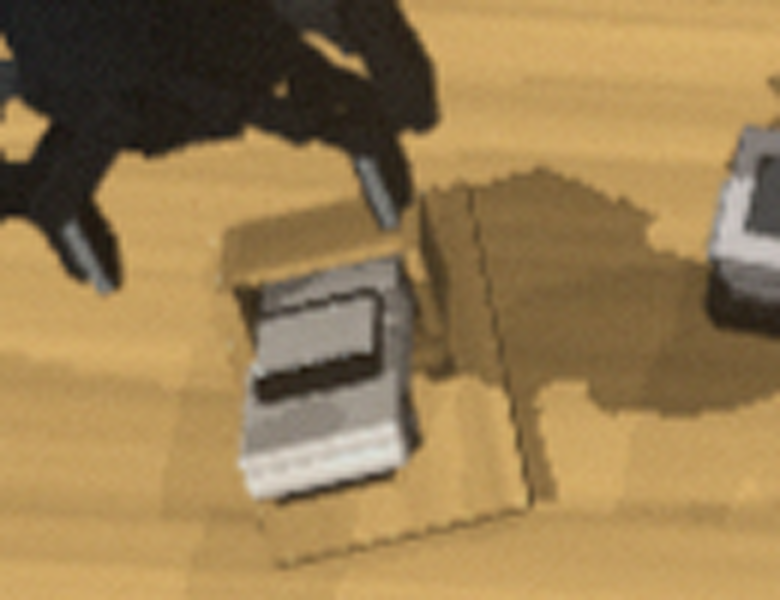

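```bash
python3 -c "
from carp import *
s=st();M=R.from_rotvec(s['tool_rot']).as_matrix()
for b in (.008,.013): print([proj(n,[s['tool_pos']-b*M[:,2]]).round(1) for n in C])
# finger extents: tip edges at +-.0425 y ; 
print([proj(n,[s['tool_pos']-.013*M[:,2]+k*.0428*M[:,1] for k in (-1,1)]).round(1) for n in C])
g=lambda u,s_,x,y:np.array([(u[0]+.5)/s_-.5+x,(u[1]+.5)/s_-.5+y])
x,f=tri(g((358,301),6,170,70),g((249,257),6,90,140)); print('tip tri',x,f.round(2),'expect',s['tool_pos']-.013*M[:,2])
"
```

```text
[array([[227.2, 121.4]]), array([[132.5, 181.9]])]
[array([[227.9, 119.6]]), array([[131.7, 180.4]])]
[array([[220.6, 113.7],
       [235.5, 125.8]]), array([[110.1, 185.3],
       [153.3, 175.5]])]
tip tri [0.53270066 0.25182887 0.17802312] [-1.77  0.5   0.16 -1.35] expect [0.53356191 0.25038229 0.18048203]
```

```bash
sed -i 's/^MID=.*/MID=np.array([.5178,.2447,.0785])/' carp.py; python3 -c "
from carp import *
relR(tcp(.03),tool(25))"
```

```text
t 21.5 p [0.5284 0.2488 0.1687] y-yaw -73.13 z [-0.398 -0.124 -0.909] F [-0.2   0.71  0.15] w 0.0854
q [-0.915  0.774  0.738  1.467 -0.457  1.535 -1.374]
need [-0.13  0.04  3.38] [-0.   -0.08 -0.09]
```

{"method": "drive_tool", "body": {"series": [[[-0.1,0,0.3],[0,-0.1,-0.1],100],[[0,0,0.6],[0,0,0],100],[[0,0,0.7],[0,0,0],100],[[0,0,0.7],[0,0,0],100],[[0,0,0.4],[0,0,0],100],[[0,0,0.1],[0,0,0],100],[[0,0,0],[0,0,0],100]]}}

```text
time_s: 22.08
tool_pos: [0.5013, 0.2394, 0.1149]
tool_rot: [2.971, 0.456, -0.662]
ft_force: [-0.8, 0.2, -0.2]
grip_width: 0.0853
```

```bash
python3 -c "
from carp import *
relR(tcp(0),tool(25))
look('w','side',180,90,280,190,7)
look('w','top',90,140,200,240,7)"
```

```text
t 22.08 p [0.5013 0.2394 0.1149] y-yaw -72.57 z [-0.406 -0.125 -0.905] F [-0.79  0.23 -0.18] w 0.0853
q [-0.929  0.795  0.716  1.575 -0.478  1.424 -1.34 ]
need [ 0.06 -0.    1.84] [-0.01  0.02  0.03]
```

View pics/w_side.png

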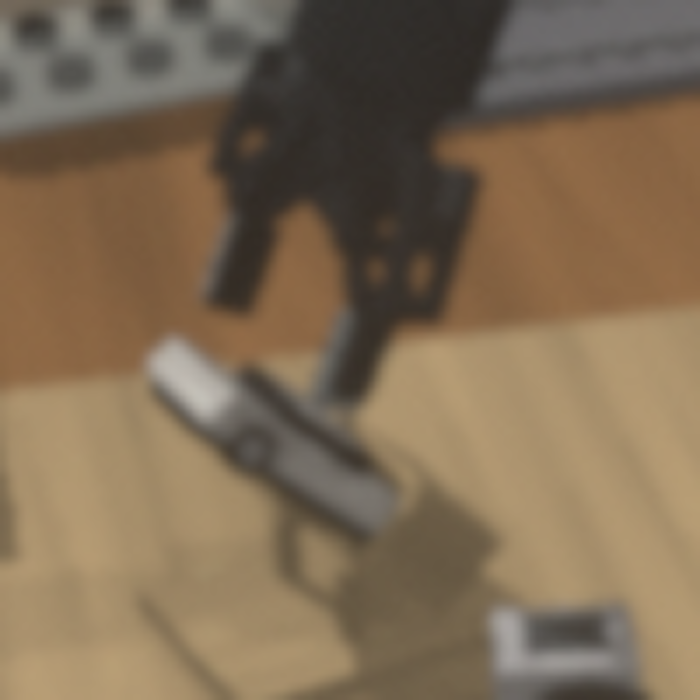

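View pics/w_top.png

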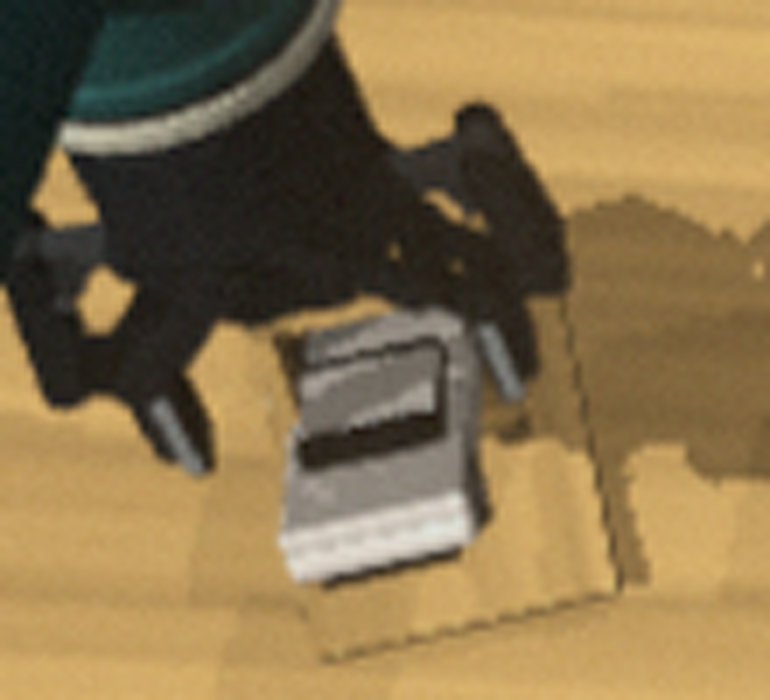

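```bash
python3 -c "
from carp import *
from ov import carT,draw,boxpts
s=st();M=R.from_rotvec(s['tool_rot']).as_matrix()
print(proj('top',[s['tool_pos']-.013*M[:,2]]),proj('side',[s['tool_pos']-.013*M[:,2]]))
for n,x0,y0 in (('top',90,140),('side',180,90)):
    im=cv2.imread(f'pics/w_{n}.png')
    draw(im,n,carT(boxpts(-70,70,-28,28,-7,11),MID[:2],YAW,MID[2]),(0,0,255),7,x0,y0)
    # fingers target tip lines: open pads tip, +-42.5
    T0=s['tool_pos']
    for k in (-1,1):
        P=[T0-.013*M[:,2]+k*.0427*M[:,1]+a*.011*M[:,0]-b*M[:,2] for a,b in ((-1,0),(1,0),(1,.03),(-1,.03))]
        q=((proj(n,P)-[x0,y0]+.5)*7-.5).astype(int); cv2.polylines(im,[q],True,(0,255,0),1,cv2.LINE_AA)
    cv2.imwrite(f'pics/wo_{n}.png',im)
"
```

```text
[[141.04560669 199.26632868]] [[219.73352357 140.28169438]]
```

View pics/wo_top.png

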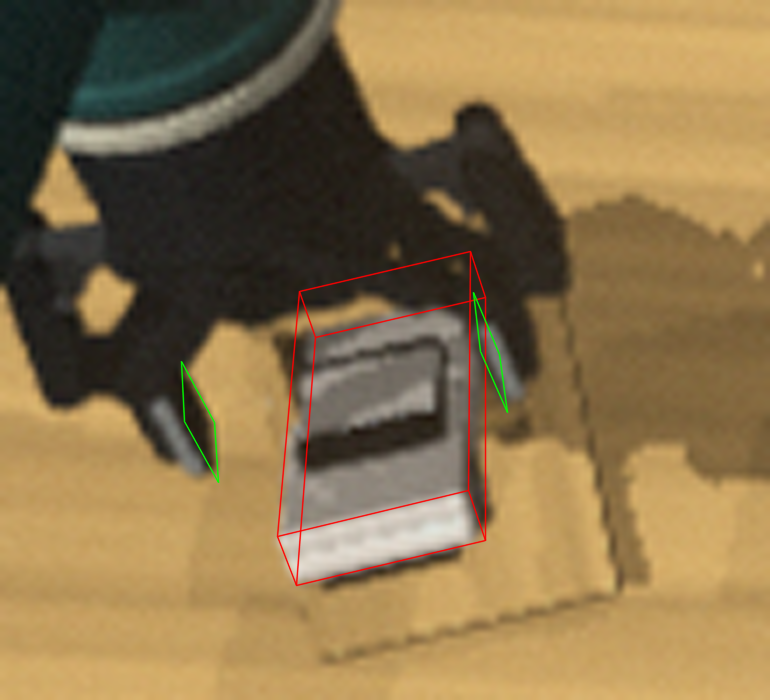

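View pics/wo_side.png

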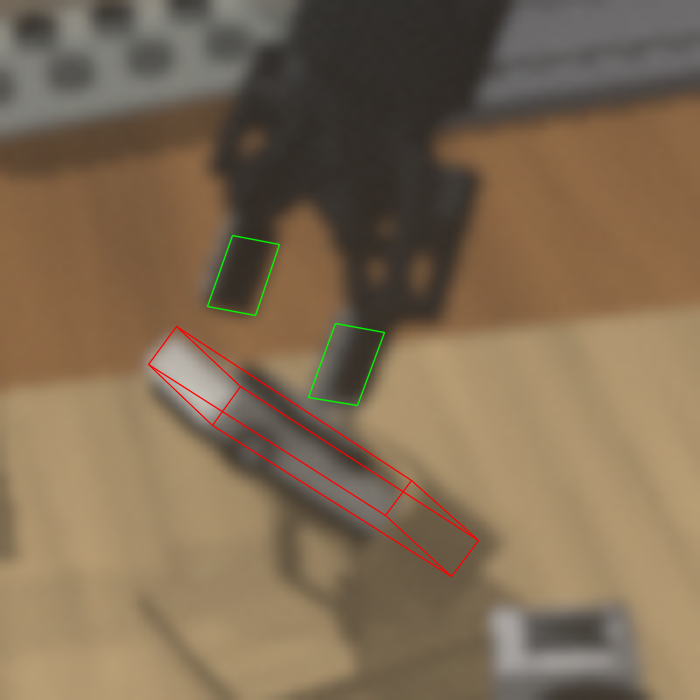

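{"method": "drive_tool", "body": {"series": [[[0,0.1,0.2],[0,0,0],100],[[0,0,0.5],[0,0,0],100],[[0,0,0.5],[0,0,0],100],[[0,0,0.4],[0,0,0],100],[[0,0,0.15],[0,0,0],100],[[0,0,0],[0,0,0],100]]}}

```text
time_s: 22.68
tool_pos: [0.4879, 0.2327, 0.0815]
tool_rot: [2.972, 0.456, -0.658]
ft_force: [0.5, 0.1, 0.3]
grip_width: 0.0853
```

```bash
python3 -c "
from carp import *
relR(tcp(0),tool(25))
look('x','side',180,90,280,190,7)
"
```

```text
t 22.68 p [0.4879 0.2327 0.0815] y-yaw -72.57 z [-0.403 -0.124 -0.907] F [0.54 0.12 0.25] w 0.0853
q [-0.931  0.814  0.701  1.632 -0.497  1.351 -1.321]
need [ 0.02 -0.13  0.01] [-0.01 -0.01  0.03]
```

View pics/x_side.png

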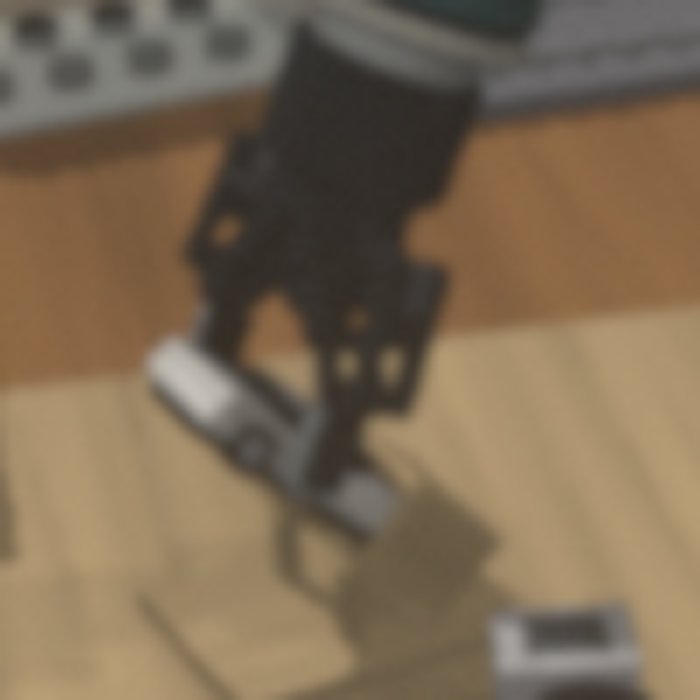

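{"method": "drive_tool", "body": {"series": [[[0,-0.05,0.15],[0,0,0],100],[[0,0,0.1],[0,0,0],100],[[0,0,0],[0,0,0],70],[[0,0,0],[0,0,0],55],[[0,0,0],[0,0,0],50],[[0,0,0],[0,0,0],45],[[0,0,0],[0,0,0],45],[[0,0,0],[0,0,0],45],[[0,0,0],[0,0,0],45]]}}

```text
time_s: 23.48
tool_pos: [0.4864, 0.2336, 0.0778]
tool_rot: [2.974, 0.457, -0.655]
ft_force: [-0.5, 0.1, -0.4]
grip_width: 0.0555
```

```bash
python3 -c "
from carp import *
relR(tcp(0),tool(25))
look('y','side',180,90,280,190,7)
look('y','top',90,140,200,240,7)
"
```

```text
t 23.48 p [0.4864 0.2336 0.0778] y-yaw -72.55 z [-0.401 -0.124 -0.908] F [-0.48  0.06 -0.44] w 0.0555
q [-0.933  0.817  0.699  1.637 -0.5    1.342 -1.32 ]
need [-0.01 -0.06 -0.18] [-0.02 -0.03  0.04]
```

View pics/y_side.png

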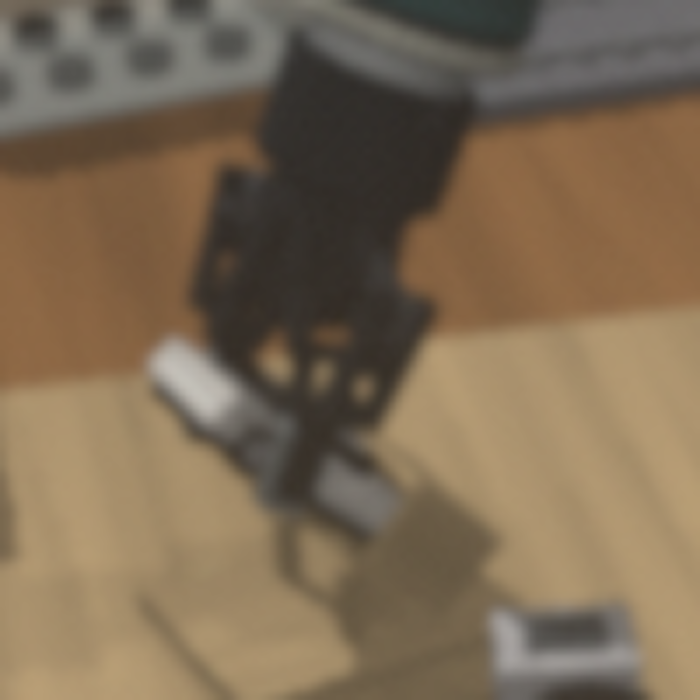

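View pics/y_top.png

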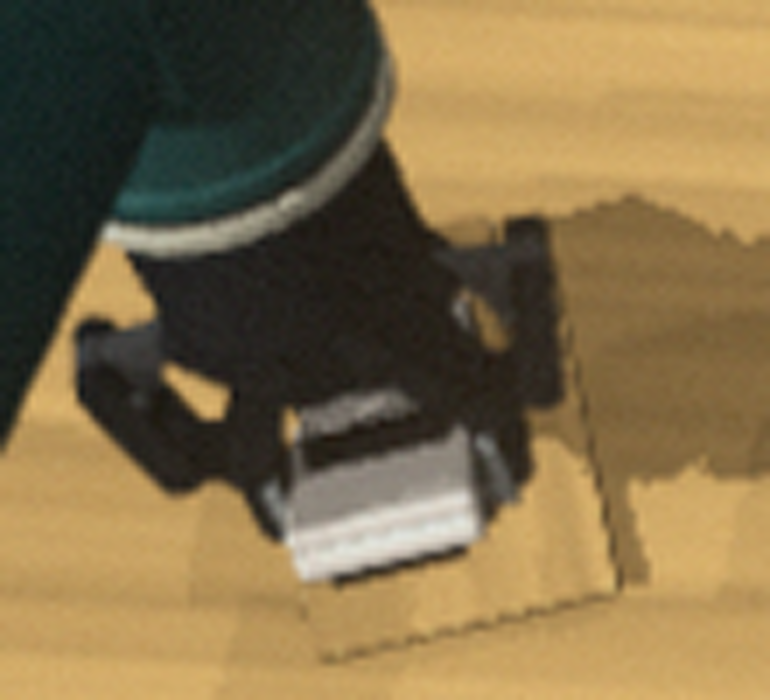

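```bash
python3 -c "
from carp import *
s=st();M=R.from_rotvec(s['tool_rot']).as_matrix()
d=(-xs+zz)*np.sqrt(.5); print((M.T@d*.1/.02).round(2), M[:,0].round(3))"
```

```text
[-4.69 -0.02 -1.72] [ 0.865  0.273 -0.42 ]
```

{"method": "drive_tool", "body": {"series": [[[-0.14,0,-0.05],[0,0,0],45],[[-0.27,0,-0.1],[0,0,0],45],[[-0.27,0,-0.1],[0,0,0],45],[[-0.27,0,-0.1],[0,0,0],45],[[-0.14,0,-0.05],[0,0,0],45],[[0,0,0],[0,0,0],45]]}}

```text
time_s: 24.08
tool_pos: [0.4691, 0.2279, 0.0962]
tool_rot: [2.974, 0.457, -0.655]
ft_force: [-0.5, -0.5, -0.4]
grip_width: 0.0549
```

```bash
cat > wd.py <<'E'
from carp import *
P0=np.array([.4864,.2336,.0778]); d=(-xs+zz)*np.sqrt(.5)
s=st();M=R.from_rotvec(s['tool_rot']).as_matrix()
v=np.array(s['tool_pos'])-P0
info(); print('along',(v@d*1e3).round(1),'perp up',(v@((xs+zz)*np.sqrt(.5))*1e3).round(1),'lat',(v@ys*1e3).round(1),'lean',np.degrees(np.arccos(-M[2,2])).round(2))
print('next dir units/100mm',(M.T@d*5).round(2))
E
python3 wd.py; python3 -c "
from carp import *
look('z1','side',180,90,280,190,7)"
```

```text
t 24.08 p [0.4691 0.2279 0.0962] y-yaw -72.57 z [-0.401 -0.123 -0.908] F [-0.54 -0.53 -0.43] w 0.0549
q [-0.96   0.767  0.716  1.683 -0.481  1.345 -1.326]
along 25.9 perp up 0.1 lat -0.3 lean 24.81
next dir units/100mm [-4.69 -0.02 -1.73]
```

View pics/z1_side.png

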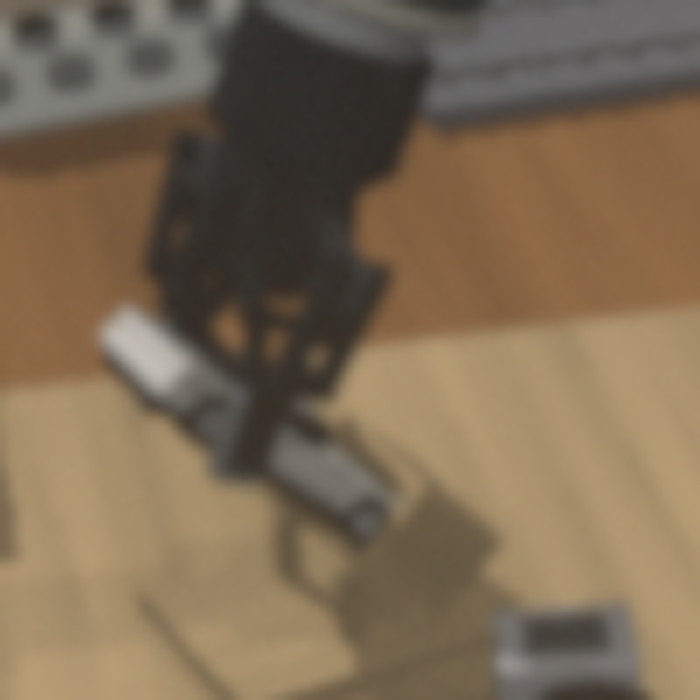

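The car slides out cleanly with the grip (26 mm out, front wheel at ~(233,163) emerging). Continue.

{"method": "drive_tool", "body": {"series": [[[-0.27,0,-0.1],[0,0,0],45],[[-0.4,0,-0.15],[0,0,0],45],[[-0.54,0,-0.2],[0,0,0],45],[[-0.54,0,-0.2],[0,0,0],45],[[-0.54,0,-0.2],[0,0,0],45],[[-0.54,0,-0.2],[0,0,0],45],[[-0.4,0,-0.15],[0,0,0],45],[[-0.14,0,-0.05],[0,0,0],45],[[0,0,0],[0,0,0],45]]}}

```text
time_s: 24.88
tool_pos: [0.4151, 0.2107, 0.1531]
tool_rot: [2.976, 0.457, -0.654]
ft_force: [-0.0, 0.3, -1.2]
grip_width: 0.0553
```

```bash
python3 wd.py
```

```text
t 24.88 p [0.4151 0.2107 0.1531] y-yaw -72.58 z [-0.401 -0.122 -0.908] F [-0.01  0.25 -1.24] w 0.0553
q [-1.054  0.604  0.774  1.807 -0.412  1.366 -1.364]
along 106.2 perp up 0.3 lat -0.6 lean 24.77
next dir units/100mm [-4.69 -0.02 -1.73]
```

```bash
cat > fin.py <<'E'
from carp import *
P0=np.array([.4864,.2336,.0778]); M0=R.from_rotvec([2.974,.457,-.655]).as_matrix()
Rc0=(R.from_euler('z',YAW)*R.from_euler('y',np.pi/4)).as_matrix()
Rrel=M0.T@Rc0; prel=M0.T@(MID-P0)   # car in tool
def carnow():
    s=st();M=R.from_rotvec(s['tool_rot']).as_matrix(); Rc=M@Rrel; p=np.array(s['tool_pos'])+M@prel
    print('car mid',p.round(4),'z',Rc[:,2].round(3),'yaw',np.degrees(np.arctan2(Rc[1,0],Rc[0,0])).round(1),'tilt',np.degrees(np.arccos(Rc[2,2])).round(2)); return p,Rc
def target(mid,yaw=17.3):
    Rc=R.from_euler('z',np.radians(yaw)).as_matrix(); M=Rc@Rrel.T; return np.array(mid)-M@prel,M
E
python3 -c "
from fin import *
carnow()
t,M=target([.47,.17,.24]); print(t,M[:,2])
go(t,M,14,45)
t,M=target([.576,.0282,.199]); print(t)"
```

```text
car mid [0.4465 0.2218 0.1538] z [0.675 0.209 0.708] yaw 17.4 tilt 44.95
[0.4483792  0.16194588 0.21597226] [ 0.32891613  0.10429207 -0.93858263]
from [0.4151 0.2107 0.1531] dist 0.0863 turn 44.95 max 0.65
[[[-0.04, 0.2, -0.23], [0, 0.64, -0], 45], [[-0.03, 0.2, -0.23], [0, 0.64, -0], 45], [[-0.01, 0.2, -0.23], [0, 0.64, -0], 45], [[0, 0.2, -0.23], [0, 0.64, -0], 45], [[0.01, 0.2, -0.23], [0, 0.64, -0], 45], [[0.03, 0.2, -0.23], [0, 0.64, -0], 45], [[0.04, 0.2, -0.23], [-0.01, 0.64, -0], 45], [[0.05, 0.2, -0.23], [0, 0.64, -0], 45], [[0.07, 0.2, -0.23], [-0.01, 0.65, -0], 45], [[0.08, 0.2, -0.22], [0, 0.64, -0], 45], [[0.09, 0.2, -0.22], [-0.01, 0.65, -0.01], 45], [[0.1, 0.2, -0.21], [0, 0.64, -0], 45], [[0.11, 0.21, -0.2], [-0.01, 0.65, -0.01], 45], [[0.13, 0.21, -0.2], [0, 0.64, -0], 45]]
[0.5543792  0.02014588 0.17497226]
```

{"method": "drive_tool", "body": {"series": [[[0,0.1,-0.3],[0,0.3,0],45],[[0,0.2,-0.3],[0,0.6,0],45],[[0,0.2,-0.3],[0,0.65,0],45],[[0,0.2,-0.3],[0,0.65,0],45],[[0,0.2,-0.3],[0,0.65,0],45],[[0,0.2,-0.3],[0,0.65,0],45],[[0,0.2,-0.3],[0,0.65,0],45],[[0.05,0.2,-0.25],[0,0.65,0],45],[[0.1,0.2,-0.25],[0,0.65,0],45],[[0.1,0.2,-0.25],[0,0.65,0],45],[[0.1,0.2,-0.2],[0,0.65,0],45],[[0.1,0.2,-0.2],[0,0.65,0],45],[[0.1,0.2,-0.2],[0,0.65,0],45],[[0.1,0.2,-0.1],[0,0.5,0],45],[[0,0.1,0],[0,0.2,0],45],[[0,0,0],[0,0,0],45]]}}

```text
time_s: 26.22
tool_pos: [0.4589, 0.1603, 0.2277]
tool_rot: [-2.981, -0.447, -0.578]
ft_force: [0.1, -0.3, 0.0]
grip_width: 0.0552
```

```bash
python3 -c "
from fin import *
info();carnow()
t,M=target([.576,.0282,.225]); print(t)
go(t,M,12,45)"
```

```text
t 26.22 p [0.4589 0.1603 0.2277] y-yaw -72.78 z [ 0.355  0.125 -0.927] F [ 0.09 -0.3   0.01] w 0.0552
q [-1.433 -0.089  0.989  2.246  0.203  0.568 -1.856]
car mid [0.4799 0.1676 0.2525] z [-0.027 -0.024  0.999] yaw 17.0 tilt 2.06
[0.5543792  0.02014588 0.20097226]
from [0.4589 0.1603 0.2277] dist 0.1716 turn 2.08 max 0.68
[[[0.15, 0.68, 0.17], [-0.01, -0.03, -0.01], 45], [[0.15, 0.68, 0.17], [-0.01, -0.03, -0.01], 45], [[0.15, 0.68, 0.17], [-0.01, -0.03, -0.01], 45], [[0.15, 0.68, 0.17], [-0.01, -0.03, -0.01], 45], [[0.16, 0.68, 0.17], [-0.01, -0.03, -0.01], 45], [[0.15, 0.67, 0.17], [-0.01, -0.03, -0.01], 45], [[0.16, 0.68, 0.17], [-0.01, -0.03, -0.01], 45], [[0.15, 0.67, 0.17], [-0.01, -0.03, -0.01], 45], [[0.15, 0.68, 0.18], [-0.01, -0.03, -0.01], 45], [[0.16, 0.67, 0.18], [-0.02, -0.04, -0.01], 45], [[0.15, 0.68, 0.17], [-0.01, -0.03, -0.01], 45], [[0.16, 0.67, 0.18], [-0.02, -0.04, -0.01], 45]]
```

{"method": "drive_tool", "body": {"series": [[[0.05,0.3,0.1],[0,-0.05,0],45],[[0.15,0.6,0.1],[0,-0.05,0],45],[[0.15,0.7,0.1],[0,-0.05,0],45],[[0.15,0.7,0.1],[0,-0.05,0],45],[[0.15,0.7,0.2],[0,-0.05,0],45],[[0.15,0.7,0.2],[0,-0.05,0],45],[[0.15,0.7,0.2],[0,-0.05,0],45],[[0.15,0.7,0.2],[0,0,0],45],[[0.15,0.7,0.2],[0,0,0],45],[[0.15,0.7,0.2],[0,0,0],45],[[0.15,0.6,0.2],[0,0,0],45],[[0.1,0.4,0.1],[0,0,0],45],[[0,0.1,0],[0,0,0],45],[[0,0,0],[0,0,0],45]]}}

```text
time_s: 27.38
tool_pos: [0.5558, 0.0227, 0.2015]
tool_rot: [-2.989, -0.45, -0.539]
ft_force: [0.3, 0.3, -1.0]
grip_width: 0.0547
```

```bash
python3 -c "
from fin import *
info();carnow()
t,M=target([.576,.0282,.201]); relR(t,M)"
```

```text
t 27.38 p [0.5558 0.0227 0.2015] y-yaw -72.68 z [ 0.331  0.121 -0.936] F [ 0.27  0.31 -1.04] w 0.0547
q [-0.906  0.275  1.005  2.096 -0.636  0.646 -0.761]
car mid [0.5774 0.0302 0.2258] z [-0.002 -0.019  1.   ] yaw 17.1 tilt 1.08
t 27.38 p [0.5558 0.0227 0.2015] y-yaw -72.68 z [ 0.331  0.121 -0.936] F [ 0.27  0.31 -1.04] w 0.0547
q [-0.906  0.275  1.005  2.096 -0.636  0.646 -0.761]
need [-0.53  0.12  1.11] [-0.17 -0.08 -0.11]
```

{"method": "drive_tool", "body": {"series": [[[-0.1,0,0.2],[-0.1,0,0],45],[[-0.15,0,0.3],[-0.05,-0.05,-0.1],45],[[-0.1,0,0.3],[0,0,0],45],[[-0.1,0,0.2],[0,0,0],45],[[0,0,0.05],[0,0,0],45],[[0,0,0],[0,0,0],45]]}}

```text
time_s: 27.88
tool_pos: [0.5536, 0.0257, 0.1761]
tool_rot: [-3.002, -0.469, -0.537]
ft_force: [-0.4, 0.3, -1.4]
grip_width: 0.0551
```

```bash
python3 -c "
from fin import *
carnow()
t,M=target([.576,.0282,.201]); relR(t,M)
look('f1','side',200,70,320,190,6)
look('f1','top',170,120,320,230,5)
from ov import draw,boxpts
p,Rc=carnow()
for n,x0,y0,k in (('side',200,70,6),('top',170,120,5)):
    im=cv2.imread(f'pics/f1_{n}.png'); draw(im,n,boxpts(-70,70,-28,28,-7,11)@Rc.T+p,(0,0,255),k,x0,y0); cv2.imwrite(f'pics/f1o_{n}.png',im)
"
```

```text
car mid [0.5752 0.0338 0.2002] z [-0.002 -0.002  1.   ] yaw 17.6 tilt 0.15
t 27.88 p [0.5536 0.0257 0.1761] y-yaw -72.22 z [ 0.33   0.108 -0.938] F [-0.38  0.28 -1.36] w 0.0551
q [-0.869  0.313  0.954  2.123 -0.694  0.596 -0.706]
need [-0.03  0.27 -0.06] [-0.03 -0.03  0.04]
car mid [0.5753 0.0336 0.2006] z [-0.002 -0.002  1.   ] yaw 17.6 tilt 0.17
```

View pics/f1o_side.png

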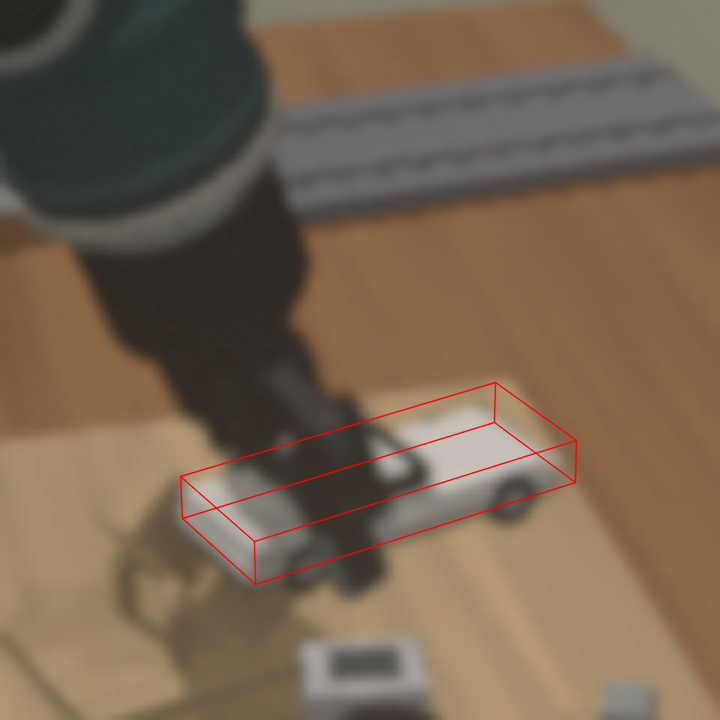

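View pics/f1o_top.png

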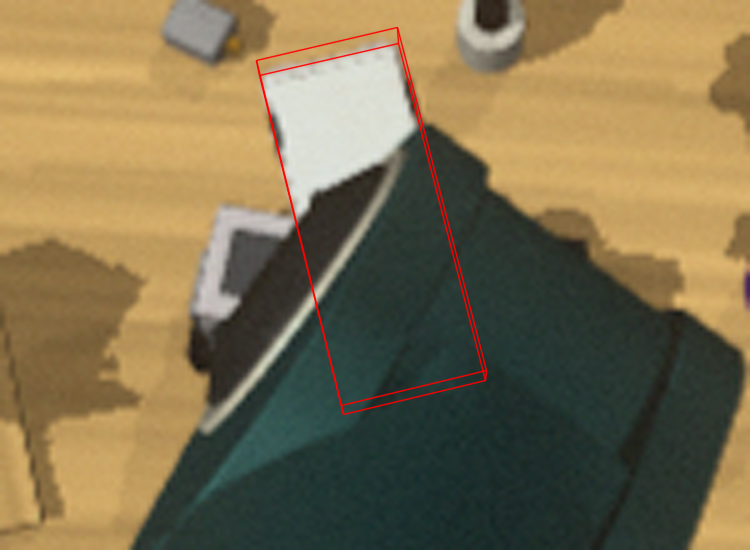

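{"method": "drive_tool", "body": {"series": [[[0,0.12,0],[0,0,0],45],[[0,0.1,0],[0,0,0],45],[[0,0,0],[0,0,0],45],[[0,0,0],[0,0,0],45],[[0,0,0],[0,0,0],45],[[0,0,0],[0,0,0],45],[[0,0,0],[0,0,0],45],[[0,0,0],[0,0,0],45]]}}

```text
time_s: 28.65
tool_pos: [0.5559, 0.0206, 0.1776]
tool_rot: [-3.001, -0.468, -0.541]
ft_force: [-1.4, -0.3, -1.0]
grip_width: 0.0553
```

```bash
python3 -c "
from fin import *
carnow();info();print(np.abs(st()['joint_velocities']).max())
look('f2','side',130,80,380,320,3)
look('f2','top',100,90,450,310,2)
"
```

```text
car mid [0.5774 0.0287 0.2017] z [-0.004 -0.003  1.   ] yaw 17.5 tilt 0.27
t 28.65 p [0.5559 0.0206 0.1776] y-yaw -72.26 z [ 0.332  0.108 -0.937] F [-1.4  -0.25 -1.05] w 0.0553
q [-0.855  0.313  0.952  2.118 -0.698  0.601 -0.693]
0.0021438043274818568
```

View pics/f2_side.png

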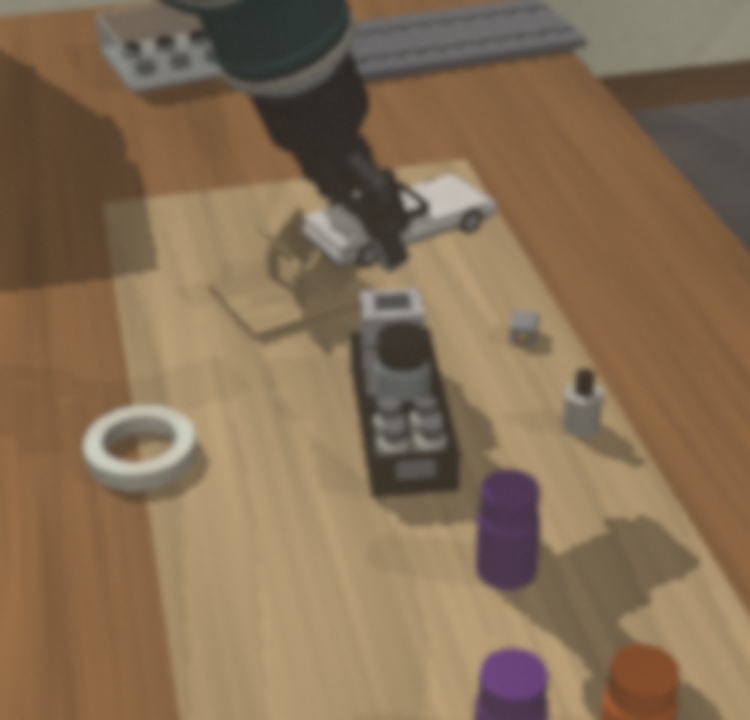

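View pics/f2_top.png

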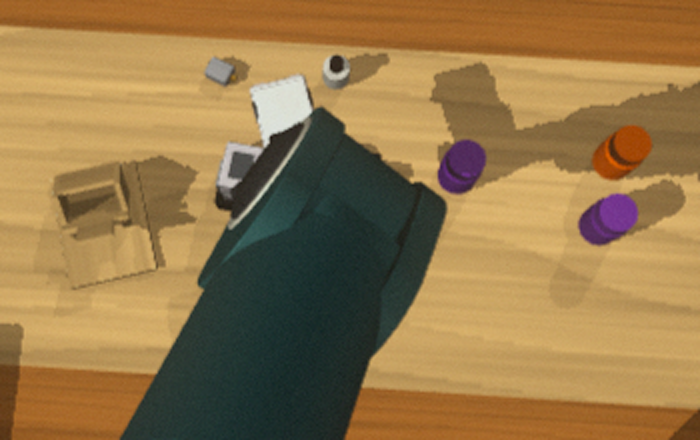

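```bash
python3 -c "
from station import robot
print(robot.hand_in())"
```

```text
the job is handed in; nothing more can be done
None
```

I packed the jar (the grey one with the black lid) and the tin, both upright and side by side in the bay, and let go of each once it touched the floor. I then drew the car out along its slope, levelled it, and handed in at about 29 s with the car held over the box.

**Last checks before handing in:**
- **Car pose:** its centre was at about (0.577, 0.029), against a measured box centre of (0.576, 0.028). Tilt was about 0.3°. The wheels were about 10 cm above the packed tops.
- **Grip and stillness:** the opening was 55 mm on the 56 mm wide body, and joint speeds were about 0.002 rad/s.
- **Scene:** the pictures showed the jar and tin upright in the bay. The tape, glue, motor and the orange and purple look-alikes seemed undisturbed.

**What disagreed:**
- The two cameras differed by 2–4 mm, so I averaged them.
- The stand's base edge suggested the car sat about 12 mm away from where I measured it. I used the direct measurement of the car, and the grasp and clean withdrawal agreed with it.
- In the final overlay the car's nose looked a few millimetres short of my model, so the car's centre may be a few millimetres nearer its tail than stated.
- The wrist force barely changed when the things touched down, so I judged contact from the height no longer falling.

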